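# Load the dosing deck with tested cartridges

## Task

First lift the empty grey rack by its tab onto the white bed of the dosing deck, flat and lined up with it, so that its end holds the yellow switch lever down. Then push the orange plunger of every cartridge as far as it will go: stand those that go fully home in the rack, one to a compartment, and put those that jam part-way in the red reject tray. When all are sorted, press the green start button, leaving everything else on the bench where it is.

Things in the scene. Friction and masses are not known exactly. Their poses are not given: they have to be found in the camera images.
- deck_seat (a point): centre of the white bed of the dosing deck, on its top face, 24 mm above the table, where the middle of the rack's underside belongs. z up; y runs along the deck towards the switch lever, x across it. The bed is 88 mm wide (x) and runs from y = -152 to +118 mm; beyond it the lever's free end stands up, and two blue end stops (52 mm above the table) stand with their near faces at y = +154 mm, the lever passing between them.
- switch_lever (a joint): yellow rack-presence switch lever, hinged at its far end (deck_seat y = +190 mm), its free end at y about +124 mm. 0 rad: at rest, free end sprung up about 19 mm above the bed's level; 0.30 = pressed level with the bed (which a rack lying flat with its end over the lever does); stop at 0.36. Light spring, under 1 N at the free end. A red flag behind the hinge tips up as it is pressed. The switch counts as made above 0.23.
- start_button (a joint): green start button: travel in m, 0 up, 0.006 fully down (5 N), springs back. It counts as pressed above 0.0045.
- rack_tab (a point): loose grey rack with blue end walls, 0.35 to 0.6 kg: this point is in the middle of its upright blue grip tab, 58 mm above the rack's underside. The tab is 12 mm thick along the rack's y, 46 mm wide along its x, and its top is 75 mm above the underside. The rack is 280 mm long (y), 80 mm wide (x), walls 25 mm high, floor 5 mm thick; the ends are alike. Four open compartments, 63 mm (y) by 74 mm (x) inside, are centred on x = 0, y = -104.5, -37.5, +37.5 and +104.5 mm.
- reject_floor (a point): centre of the inner floor of the red reject tray (fixed), 4 mm above the table; outside 130 mm (x) by 170 mm (y), walls 4 mm thick and 35 mm high.
- start_button_top (a point): centre of the top face of the green start button (34 mm across), on a white box 40 mm high on the far (+x) side of the deck; press straight down
- cart_1_mid (a point): dosing cartridge, 0.15 to 0.29 kg, standing upright: this point is on its axis (z, up), 40 mm above its underside. Blue round foot 54 mm across and 12 mm high; white round barrel 36 mm across from 12 to 70 mm; above it an orange plunger head 30 mm across, 7 mm thick. May be absent.
- plunger_1 (a joint): plunger of cart_1: m pushed down; its head's top is 102 mm minus this above the cartridge's underside. Starts between 0 and 0.003; a good one goes to 0.024 (fully home), a faulty one jams hard at about half its stroke or less. It resists with about 4 N and stays where it is left.
- cart_2_mid (a point): dosing cartridge, 0.15 to 0.29 kg, standing upright: this point is on its axis (z, up), 40 mm above its underside. Blue round foot 54 mm across and 12 mm high; white round barrel 36 mm across from 12 to 70 mm; above it an orange plunger head 30 mm across, 7 mm thick. May be absent.
- plunger_2 (a joint): plunger of cart_2: m pushed down; its head's top is 102 mm minus this above the cartridge's underside. Starts between 0 and 0.003; a good one goes to 0.024 (fully home), a faulty one jams hard at about half its stroke or less. It resists with about 4 N and stays where it is left.
- cart_3_mid (a point): dosing cartridge, 0.15 to 0.29 kg, standing upright: this point is on its axis (z, up), 40 mm above its underside. Blue round foot 54 mm across and 12 mm high; white round barrel 36 mm across from 12 to 70 mm; above it an orange plunger head 30 mm across, 7 mm thick. May be absent.
- plunger_3 (a joint): plunger of cart_3: m pushed down; its head's top is 102 mm minus this above the cartridge's underside. Starts between 0 and 0.003; a good one goes to 0.024 (fully home), a faulty one jams hard at about half its stroke or less. It resists with about 4 N and stays where it is left.
- cart_4_mid (a point): dosing cartridge, 0.15 to 0.29 kg, standing upright: this point is on its axis (z, up), 40 mm above its underside. Blue round foot 54 mm across and 12 mm high; white round barrel 36 mm across from 12 to 70 mm; above it an orange plunger head 30 mm across, 7 mm thick. May be absent.
- plunger_4 (a joint): plunger of cart_4: m pushed down; its head's top is 102 mm minus this above the cartridge's underside. Starts between 0 and 0.003; a good one goes to 0.024 (fully home), a faulty one jams hard at about half its stroke or less. It resists with about 4 N and stays where it is left.
- cart_5_mid (a point): dosing cartridge, 0.15 to 0.29 kg, standing upright: this point is on its axis (z, up), 40 mm above its underside. Blue round foot 54 mm across and 12 mm high; white round barrel 36 mm across from 12 to 70 mm; above it an orange plunger head 30 mm across, 7 mm thick. May be absent.
- plunger_5 (a joint): plunger of cart_5: m pushed down; its head's top is 102 mm minus this above the cartridge's underside. Starts between 0 and 0.003; a good one goes to 0.024 (fully home), a faulty one jams hard at about half its stroke or less. It resists with about 4 N and stays where it is left.
- beaker: bystander, to be left alone: clear glass beaker, 70 mm wide, 90 mm tall; origin at its underside
- jar: bystander, to be left alone: small amber jar, 52 mm wide, 75 mm tall; origin at its underside
- tipbox: bystander, to be left alone: blue box, 60 x 90 x 50 mm tall; origin at its underside
- spatula: bystander, to be left alone: steel sampling spoon, 170 mm long, lying flat along its own x
- bottle: bystander, to be left alone: amber bottle with blue cap, 60 mm wide, 130 mm tall; origin at its underside
Not all that is in view belongs to the job. What is shaped like the part that bears cart_4_mid but purple is not meant.

How it is judged:
By the outcome, as a careful person would: the job done as asked, in the order asked, and still so for the second after the job is handed in, with the robot touching nothing.
Of cart_1, cart_2, cart_3, cart_4, cart_5 only 3 to 4 are there at a start; the rules pass over those that are not, and their reading is None.
At some moment in a run one of cart_1, cart_2, cart_3, cart_4, cart_5 may be knocked a few centimetres aside while the robot is not near it.
It also fails if it takes over 210 s, if anything falls off the work surface, if the arm or the gripper's body presses on something with over 40 N, if the wrist force passes 120 N, or if a joint passes its speed limit or range.

## Robot

A 6-joint arm with a two-finger parallel gripper is mounted at the origin on the work surface. World frame = base frame: x ahead of the robot, y to its left, z up, the work surface at z = 0. Lengths are in mm, angles in rad, forces in N, time in s.
With the tool pointing down it reaches from about 350 to 875 mm from the base axis. Payload 4.2 kg.
Tool frame: the origin (TCP) lies midway between the tips of the shut fingers; the grasp point (between the pads) lies 19 mm behind it; z points along the fingers, y is the line along which they close (so a half turn about z gives the same grasp; the last joint's range is limited). The gripper opens to 85 mm and grips with 20 to 120 N. Pads are 22 mm wide; open, the fingers measure 114 mm over their backs; the gripper's body (76 mm by 85 mm) begins 54 mm behind the grasp point. The pads swing forward as they close: fully open they stand 13 mm farther back than shut.
Start: joints at [1.49, 0.385, 0.008, 0, -1.194, -0.259], TCP at [208.279, 589.253, 231.312] pointing down, gripper open.
Joint ranges: [-3.14, 3.14], [-1.21, 2.06], [-1.07, 1.41], [-3.16, 2.05], [-2.99, -0.16], [-3.1, 3.1]. Speed limits (rad/s): [2.79, 2.79, 3.14, 3.14, 3.14, 3.14].

## Interface

Orientations are given as a unit quaternion [x, y, z, w].
In Python, from bench import arm gives the robot as it stands. The module is installed in compiled form; this text tells all that it offers.
- The arm moves only by the shell command python3 -m handwheel 'ROWS' [OPENING]. ROWS is JSON, a list of rows, each an object of numbers: "x", "y", "z": the shift along the world's x, y, z each as a share of 20 cm, from -1 to 1; "ax", "ay", "az": the turn, a rotation vector about the world's x, y, z each as a share of 90 degrees, from -1 to 1. In form: [{"x": .., "y": .., "z": .., "ax": .., "ay": .., "az": ..}, ...]. A call has exactly 8 rows; each row shifts and turns the commanded pose from where the row before left it; what a row does not reach is not made up. A row lasts 1/10 s, in which the tool goes at most 50 mm and 8.59 degrees, less where a joint would pass 70% of its speed; a pose out of reach is approached as far as the arm can. A call with a number of a shift or a turn outside -1 to 1 is refused whole. A call with a gripper value outside its range is refused whole. OPENING is the opening, from -1 (shut) to 1 (fully open), set as the call begins (- or left out, the last holds). The fingers move at their own pace and stop on an object; the grip force is fixed at half the most. Time passes only in rows, so rows that do not move let the fingers close, or fill a call up. It gives the time, the measured TCP pose, the force, the opening and the grip force at its end, in the units of the state.
- arm.read_state(): the state, without advancing time (a new reading comes with each control period).
- arm.get_image(name): name is "scene" or "top"; returns the picture (400x640x3 uint8, red, green, blue); there is no depth.
- arm.camera_params(name): a dict with "K" (3x3 intrinsics, pixels), "position" and "orientation" of the camera in the world. Camera axes: x right, y down, z forward; pixel columns grow to the right and rows downward; lengths in mm; the calibration is good to about 2 mm. A picture is of the moment at which its call begins. camera_params takes no time and is no camera call.
- arm.job_done(): hands the job in; it is judged then, once.
The state is a dict: "clock": time; "joints": joint angles; "joint_vel": joint speeds; "joint_efforts": joint torques, N m; "position": TCP position; "ee_rot": TCP orientation; "contact_force": force on the tool from outside, world axes, zero at the start; "wrist_torque": the same for the moment, N m; "gripper_width": finger opening in mm; "grasp_force": force on a finger pad.
Only numpy, scipy, OpenCV 4.12 (cv2) and the standard library are available. Lean on these libraries where they do the work, as an engineer would, in place of code of your own. Each camera call takes 0.05 s, during which the arm holds its last target. There are 200 camera calls.

## Working session

There is one attempt and no reset: what is moved stays moved. The work goes in short steps, Python scripts to look and compute and a shell command to move; the robot and the scene stay as the last step left them, time stands still between calls to the robot, and variables do not carry over. Pictures are saved under pics/ and viewed, at most 14 in all, crops included, and the job is handed in when it is done.

```bash
mkdir -p pics; python3 - <<'E'
from bench import arm
import cv2
for n in("scene","top"):
    cv2.imwrite(f"pics/{n}0.png",arm.get_image(n)[:,:,::-1]); p=arm.camera_params(n); print(n,p)
print(arm.read_state())
E
```

```text
scene {'K': array([[416.78945194,   0.        , 315.69029781],
       [  0.        , 416.78945194, 204.24304499],
       [  0.        ,   0.        ,   1.        ]]), 'position': array([1374.7301026 ,  -26.33122455, 1030.74403433]), 'orientation': array([ 0.65309722,  0.66792334, -0.2500249 , -0.25461732])}
top {'K': array([[500.83359593,   0.        , 322.87638465],
       [  0.        , 500.83359593, 193.11014555],
       [  0.        ,   0.        ,   1.        ]]), 'position': array([ 245.41531119,  -33.97370358, 1398.40464476]), 'orientation': array([ 0.72249509, -0.68146067,  0.08211636, -0.08288006])}
{'clock': 0.1, 'joints': array([ 1.48959019e+00,  3.85482367e-01,  6.72357302e-03, -4.32459528e-04,
       -1.19403037e+00, -2.58600827e-01]), 'joint_vel': array([-0.00035834, -0.00106944,  0.0047651 ,  0.00115706,  0.00162612,
       -0.00063801]), 'joint_efforts': array([-1.14885061e-04, -3.93316591e+01,  1.88930798e+01,  4.19794276e+00,
       -2.57381485e-03,  3.06086164e-06]), 'position': array([208.12366843, 588.74951508, 230.31450407]), 'ee_rot': array([ 9.85587094e-01, -1.69165740e-01, -1.11929893e-04,  1.01030596e-03]), 'contact_force': array([-0.48043455,  0.10675301, -0.59831246]), 'wrist_torque': array([ 0.00806595, -0.05050789, -0.00595917]), 'grasp_force': 0.0, 'gripper_width': 85.33669451644164}
```

View pics/top0.png

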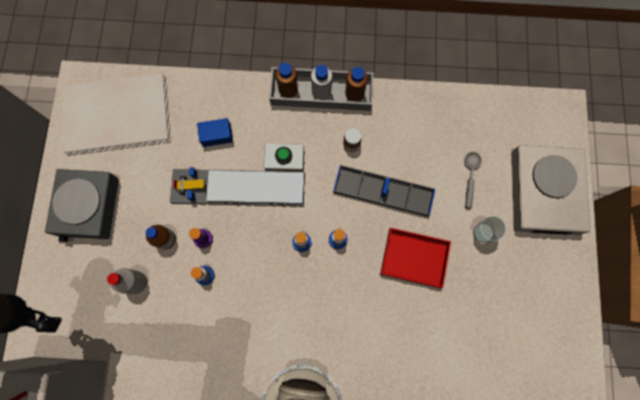

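View pics/scene0.png

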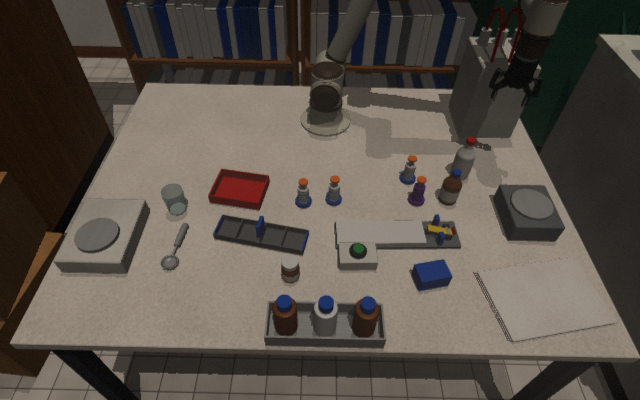

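The pictures show:
- **Deck:** the bed is at top-view (255,188), with the lever at (190,184) towards +y. The button is at (284,155).
- **Rack and tray:** the rack is at (384,191) with its tab at (386,187). The red tray is at (416,258).
- **Cartridges with orange heads:** (302,242), (338,238) and (203,274) have white barrels, so they are meant. (201,238) has a purple barrel, so it is the decoy.

I'll measure these positions and confirm the cartridges in a crop.

```bash
cat > h.py <<'E'
from bench import arm
import cv2, numpy as np
from scipy.spatial.transform import Rotation as R
def cast(n,uv,z):
    p=arm.camera_params(n); d=R.from_quat(p["orientation"]).apply(np.linalg.inv(p["K"])@[uv[0],uv[1],1]); c=p["position"]
    return (c+d*(z-c[2])/d[2])
def ray(n,uv):
    p=arm.camera_params(n); d=R.from_quat(p["orientation"]).apply(np.linalg.inv(p["K"])@[uv[0],uv[1],1]); return p["position"],d/np.linalg.norm(d)
def tri(a,b):
    (c1,d1),(c2,d2)=ray("top",a),ray("scene",b)
    s=np.linalg.lstsq(np.c_[d1,-d2],c2-c1,rcond=None)[0]; p,q=c1+s[0]*d1,c2+s[1]*d2
    return (p+q)/2,np.linalg.norm(p-q)
def blobs(img,lo,hi,amin=15):
    m=cv2.inRange(cv2.cvtColor(img,cv2.COLOR_RGB2HSV),np.array(lo),np.array(hi))
    n,l,s,c=cv2.connectedComponentsWithStats(m)
    return [(c[i],s[i,4],cv2.minAreaRect(np.argwhere(l==i)[:,::-1].astype(np.float32))) for i in range(1,n) if s[i,4]>=amin]
E
python3 - <<'E'
from h import *
im={n:arm.get_image(n) for n in("top","scene")}
C={"orange":((6,150,120),(16,255,255)),"red":((0,180,80),(5,255,255)),"green":((50,120,40),(80,255,255)),"blue":((105,120,40),(125,255,255)),"yellow":((18,150,100),(35,255,255)),"grey":((90,20,20),(130,140,110)),"white":((90,0,170),(130,60,255))}
for n in im:
  for k,(a,b) in C.items():
    if n=="scene" and k in("grey","white"): continue
    for c,s,r in blobs(im[n],a,b,12 if k not in("grey","white") else 300):
        print(n,k,c.round(1),s,[np.round(x,1) for x in r],cast(n,c,50).round())
t=im["top"]; a=cv2.resize(t[220:300,160:360],None,fx=4,fy=4,interpolation=2); b=cv2.resize(t[140:220,160:360],None,fx=4,fy=4,interpolation=2)
cv2.imwrite("pics/c1.png",np.vstack([b,a[:280]])[:600,:,::-1])
for p in [(255,188),(384,200),(360,190)]: print(cv2.cvtColor(t,cv2.COLOR_RGB2HSV)[p[1],p[0]])
E
```

```text
top orange [285.1  79.1] 35 [array([284.8,  78.8]), array([14. ,  4.6]), np.float64(4.1)] [902. 107.  50.]
top orange [353.5  82.6] 32 [array([353.3,  82.3]), array([13. ,  4.3]), np.float64(32.5)] [903. -93.  50.]
top orange [635.4 188.4] 27 [array([635.5, 188.5]), array([3., 7.]), np.float64(90.0)] [ 631. -891.   50.]
top orange [635.1 279.5] 658 [array([635., 272.]), array([96.,  8.]), np.float64(90.0)] [ 379. -868.   50.]
top orange [194.6 233.2] 87 [array([194.6, 233.2]), array([9.8, 9.8]), np.float64(63.4)] [434. 318.  50.]
top orange [338.7 234.4] 83 [array([338.5, 234.5]), array([9., 9.]), np.float64(90.0)] [454. -73.  50.]
top orange [300.5 237.5] 74 [array([300.5, 237. ]), array([10.,  9.]), np.float64(90.0)] [439.  30.  50.]
top orange [196.2 272.7] 94 [array([196., 273.]), array([10., 10.]), np.float64(90.0)] [329. 301.  50.]
top red [414.8 258.8] 2732 [array([415.8, 257.9]), array([63.5, 46.9]), np.float64(12.8)] [ 400. -280.   50.]
top red [113.  278.5] 98 [array([113., 279.]), array([10., 10.]), np.float64(90.0)] [301. 519.  50.]
top green [282.7 153.6] 120 [array([283
[... 4112 characters left out ...]
608. 350.  50.]
scene blue [432.4 270.7] 566 [array([432.8, 270.5]), array([19. , 33.8]), np.float64(79.7)] [735. 300.  50.]
scene blue [283.8 302.5] 192 [array([283.5, 303. ]), array([16., 13.]), np.float64(90.0)] [ 843. -105.   50.]
scene blue [325.9 303.3] 188 [array([326., 304.]), array([16., 14.]), np.float64(90.0)] [843.   4.  50.]
scene blue [368.1 303.3] 165 [array([368.3, 303.3]), array([14.8, 12.7]), np.float64(45.0)] [840. 114.  50.]
scene yellow [436.6 228.8] 99 [array([437., 229.]), array([19.2,  5.5]), np.float64(11.3)] [586. 338.  50.]
scene yellow [449.9 231.3] 15 [array([450. , 231.4]), array([5.7, 2.2]), np.float64(71.6)] [595. 376.  50.]
[ 38   5 187]
[15 13 39]
[13 25 93]
```

View pics/c1.png

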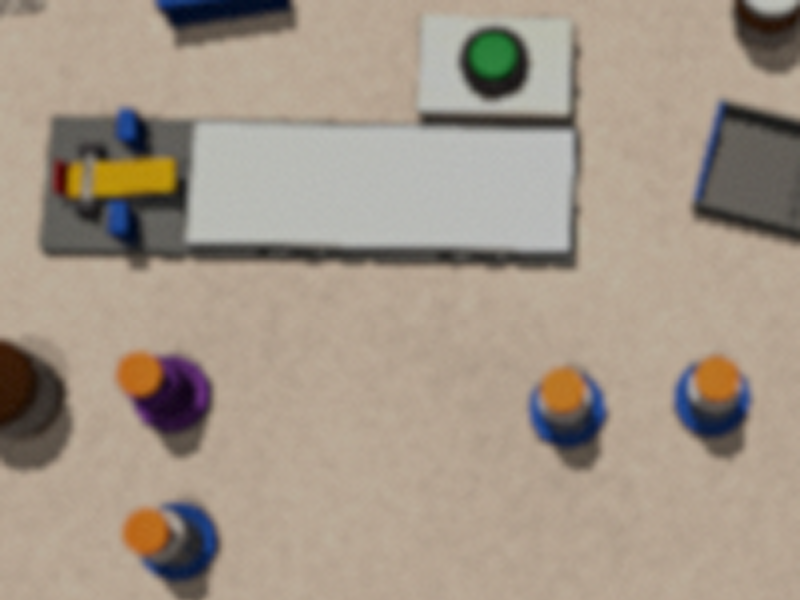

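The crop confirms three white-barrel cartridges with orange heads. In the full image they are at (300,237), (339,234) and (196,273). The purple one at (195,233) is the decoy. Next: refined positions.

```bash
python3 - <<'E'
from h import *
t=arm.get_image("top"); hsv=cv2.cvtColor(t,cv2.COLOR_RGB2HSV)
print("carts",*[tri(a,b) for a,b in [((300.5,237.5),(334.6,178.4)),((338.7,234.4),(302.9,181.1)),((196.2,272.7),(412.2,157.7))]])
print("tab",tri((385.6,185.9),(259.2,221.8)), cast("top",(385.6,185.9),70),cast("scene",(259.2,221.8),62))
print("btn",tri((282.7,153.6),(358,247.7)))
print("stops",cast("top",(191.6,171.6),48),cast("top",(189.5,194.3),48),"yellow",cast("top",(193,183.7),38))
print("tray",cast("top",(415.8,257.9),35), [cast("top",p,35).round() for p in cv2.boxPoints(((415.8,257.9),(63.5,46.9),12.8))])
# bed
m=((hsv[...,1]<18)&(hsv[...,2]>150)).astype(np.uint8); n,l,s,c=cv2.connectedComponentsWithStats(m); i=l[188,255]
r=cv2.minAreaRect(np.argwhere(l==i)[:,::-1].astype(np.float32)); print("bed",r,s[i]); P=np.array([cast("top",p,24) for p in cv2.boxPoints(r)]);print(P.round(1),P.mean(0))
# rack dark mask
m=np.zeros(t.shape[:2],np.uint8); m[160:222,328:440]=((hsv[160:222,328:440,2]<125)|(hsv[160:222,328:440,0]>90)).astype(np.uint8)
n,l,s,c=cv2.connectedComponentsWithStats(m); i=1+np.argmax(s[1:,4]); r=cv2.minAreaRect(np.argwhere(l==i)[:,::-1].astype(np.float32)); print("rack",r); P=np.array([cast("top",p,25) for p in cv2.boxPoints(r)]);print(P.round(1),P.mean(0))
v=t[140:225,320:445]; cv2.imwrite("pics/rack.png",cv2.resize(v,None,fx=6,fy=6,interpolation=2)[:,:,::-1])
E
```

```text
carts (array([432.02934553,  28.87377591, 101.642372  ]), np.float64(2.091817996740854)) (array([446.12610979, -70.61929892, 100.62225462]), np.float64(1.1386243227414103)) (array([325.91987807, 289.31214974, 101.63018286]), np.float64(2.0925169031460675))
tab (array([ 591.71710005, -193.94545242,   71.72479501]), np.float64(1.23192362111852)) [ 592.11470404 -193.53308989   70.        ] [ 583.74154457 -196.2754849    62.        ]
btn (array([670.5516342 ,  95.58919683,  61.14925763]), np.float64(0.17138887413049556))
stops [606.97694696 346.90754559  48.        ] [541.76728885 344.98485633  48.        ] yellow [574.87731619 341.65781893  38.        ]
tray [ 404.2620385  -285.53194147   35.        ] [array([ 356., -189.,   35.]), array([ 482., -213.,   35.]), array([ 453., -384.,   35.]), array([ 328., -356.,   35.])]
bed ((254.6266326904297, 185.68157958984375), (94.92546844482422, 29.75347137451172), 1.3639276027679443) [ 207  170   96   32 2789]
[[535.2 301.5  24. ]
 [621.7 309.1  24. ]
 [631.1  38.8  24. ]
 [544.4  35.   24. ]] [583.12296737 171.10103298  24.        ]
rack ((383.76470947265625, 191.44119262695312), (100.65228271484375, 31.044557571411133), 14.03624439239502)
[[ 570.4  -46.4   25. ]
 [ 660.   -63.2   25. ]
 [ 604.5 -342.6   25. ]
 [ 516.6 -322.1   25. ]] [ 587.8778663  -193.56582455   25.        ]
```

View pics/rack.png

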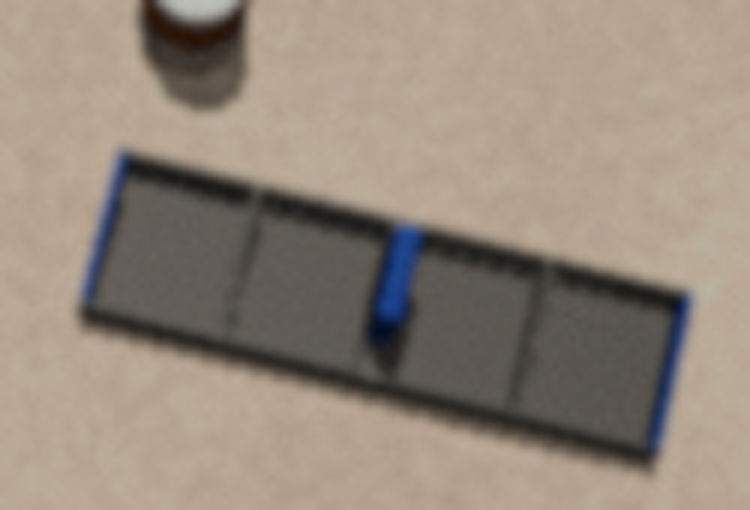

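The crop shows the rack's long axis tilted about 11°, with its end walls at full-image (338,178) and (432,202) and the tab at (386,187). I'll fit lines to the bed and rack edges to get their yaws.

```bash
python3 - <<'E'
from h import *
t=arm.get_image("top"); g=cv2.GaussianBlur(cv2.cvtColor(t,cv2.COLOR_RGB2GRAY).astype(np.float32),(3,3),0); hsv=cv2.cvtColor(t,cv2.COLOR_RGB2HSV)
def edge(cols,r0,r1,sgn,z,ax=0):
    a=g if ax==0 else g.T; pts=[]
    for c in cols:
        d=sgn*np.diff(a[r0:r1,c]); i=int(np.argmax(d)); w=np.clip(d[max(0,i-1):i+2],0,None)
        v=r0+.5+np.average(np.arange(max(0,i-1),max(0,i-1)+len(w)),weights=w)
        pts.append((c,v) if ax==0 else (v,c))
    P=np.array([cast("top",p,z)[:2] for p in pts]); k=0 if ax else 1
    # fit other coord vs k
    f=np.polyfit(P[:,k],P[:,1-k],1); rs=P[:,1-k]-np.polyval(f,P[:,k]); ok=abs(rs)<2*np.std(rs)+.1; f=np.polyfit(P[ok,k],P[ok,1-k],1); return f,rs.std()
lo=edge(range(215,300),196,208,-1,24); hi=edge(range(215,262),165,177,1,24)
le=edge(range(176,197),200,214,1,24,1); ri=edge(range(176,197),298,309,-1,24,1)
print("x=f(y) lower",lo,"upper",hi,"\ny=f(x) left",le,"right",ri)
for y in(40,171,300): print(y,np.polyval(lo[0],y),np.polyval(hi[0],y))
print("y ends at 583",np.polyval(le[0],583),np.polyval(ri[0],583))
bl=cv2.inRange(hsv,(100,70,30),(128,255,255))
n,l,s,c=cv2.connectedComponentsWithStats(bl[160:225,325:445])
for i in range(1,n):
    if s[i,4]>10: print("blue",c[i]+[325,160],s[i,4],cast("top",c[i]+[325,160],22).round(1),cast("top",c[i]+[325,160],70).round(1))
E
```

```text
x=f(y) lower (array([-3.32862938e-02,  5.43134929e+02]), np.float64(0.6126673622823815)) upper (array([-3.75748706e-02,  6.30140602e+02]), np.float64(0.3718937196395381)) 
y=f(x) left (array([4.37491630e-02, 2.80478068e+02]), np.float64(0.622829616099347)) right (array([4.13332030e-03, 3.47728215e+01]), np.float64(0.4561141850371564))
40 541.8034774674271 628.6376074217018
171 537.4429729807764 623.7152993771991
300 533.1490410817081 618.8681410738338
y ends at 583 305.9838304522643 37.18254724799998
blue [337.45454545 176.93181818] 44 [622.9 -61.6  22. ] [609.7 -60.6  70. ]
blue [385.46363636 186.84545455] 110 [ 601.9 -199.    22. ] [ 589.4 -193.2   70. ]
blue [430.96428571 201.32142857] 56 [ 567.4 -328.3   22. ] [ 556.2 -318.    70. ]
```

```bash
python3 -m handwheel '[{"x":0.2,"y":-0.2,"az":0.05},{"x":0.2,"y":-0.2,"az":0.04},{"x":0.2,"y":-0.2},{"x":0.2,"y":-0.2},{"x":0.2,"y":-0.2},{"x":0.2,"y":-0.2},{"x":0.2,"y":-0.2},{"x":0.2,"y":-0.2}]' 1
```

```text
invalid input at $[0]: expected keys x, y, z, ax, ay, az
```

```bash
python3 -m handwheel '[{"x":0.08,"y":-0.16,"z":0,"ax":0,"ay":0,"az":0.05},{"x":0.08,"y":-0.16,"z":0,"ax":0,"ay":0,"az":0.04},{"x":0.08,"y":-0.16,"z":0,"ax":0,"ay":0,"az":0},{"x":0.08,"y":-0.16,"z":0,"ax":0,"ay":0,"az":0},{"x":0.08,"y":-0.16,"z":0,"ax":0,"ay":0,"az":0},{"x":0.08,"y":-0.16,"z":0,"ax":0,"ay":0,"az":0},{"x":0.08,"y":-0.16,"z":0,"ax":0,"ay":0,"az":0},{"x":0.08,"y":-0.16,"z":0,"ax":0,"ay":0,"az":0}]' 1; python3 -m handwheel '[{"x":0.08,"y":-0.16,"z":0,"ax":0,"ay":0,"az":0},{"x":0.08,"y":-0.16,"z":0,"ax":0,"ay":0,"az":0},{"x":0.08,"y":-0.16,"z":0,"ax":0,"ay":0,"az":0},{"x":0.08,"y":-0.16,"z":0,"ax":0,"ay":0,"az":0},{"x":0.08,"y":-0.16,"z":0,"ax":0,"ay":0,"az":0},{"x":0.08,"y":-0.16,"z":0,"ax":0,"ay":0,"az":0},{"x":0.08,"y":-0.16,"z":0,"ax":0,"ay":0,"az":0},{"x":0.08,"y":-0.16,"z":0,"ax":0,"ay":0,"az":0}]'; python3 -m handwheel '[{"x":0.08,"y":-0.16,"z":0,"ax":0,"ay":0,"az":0},{"x":0.08,"y":-0.16,"z":0,"ax":0,"ay":0,"az":0},{"x":0.08,"y":-0.16,"z":0,"ax":0,"ay":0,"az":0},{"x":0.08,"y":-0.16,"z":0,"ax":0,"ay":0,"az":0},{"x":0.08,"y":-0.16,"z":0,"ax":0,"ay":0,"az":0},{"x":0.08,"y":-0.16,"z":0,"ax":0,"ay":0,"az":0},{"x":0,"y":0,"z":0,"ax":0,"ay":0,"az":0},{"x":0,"y":0,"z":0,"ax":0,"ay":0,"az":0}]'
```

```text
clock: 1.1
position: [336.7, 331.9, 231.5]
ee_rot: [0.995, -0.099, 0.0, -0.0]
contact_force: [1.4, -0.4, 0.5]
gripper_width: 85.2
grasp_force: 0.0
clock: 1.9
position: [464.7, 75.9, 231.5]
ee_rot: [0.995, -0.099, 0.0, -0.0]
contact_force: [0.3, 0.4, 0.6]
gripper_width: 85.0
grasp_force: 0.0
clock: 2.7
position: [560.1, -115.3, 230.7]
ee_rot: [0.995, -0.1, -0.001, -0.0]
contact_force: [1.0, 0.4, 0.3]
gripper_width: 85.1
grasp_force: 0.0
```

```bash
python3 -m handwheel '[{"x":0.039,"y":-0.098,"z":-0.16,"ax":0,"ay":0,"az":0},{"x":0.039,"y":-0.098,"z":-0.16,"ax":0,"ay":0,"az":0},{"x":0.039,"y":-0.098,"z":-0.16,"ax":0,"ay":0,"az":0},{"x":0.039,"y":-0.098,"z":-0.15,"ax":0,"ay":0,"az":0},{"x":0,"y":0,"z":-0.08,"ax":0,"ay":0,"az":0},{"x":0,"y":0,"z":-0.08,"ax":0,"ay":0,"az":0},{"x":0,"y":0,"z":-0.08,"ax":0,"ay":0,"az":0},{"x":0,"y":0,"z":-0.08,"ax":0,"ay":0,"az":0}]'; python3 -m handwheel '[{"x":0,"y":0,"z":0,"ax":0,"ay":0,"az":0},{"x":0,"y":0,"z":0,"ax":0,"ay":0,"az":0},{"x":0,"y":0,"z":0,"ax":0,"ay":0,"az":0},{"x":0,"y":0,"z":0,"ax":0,"ay":0,"az":0},{"x":0,"y":0,"z":0,"ax":0,"ay":0,"az":0},{"x":0,"y":0,"z":0,"ax":0,"ay":0,"az":0},{"x":0,"y":0,"z":0,"ax":0,"ay":0,"az":0},{"x":0,"y":0,"z":0,"ax":0,"ay":0,"az":0}]' 
python3 - <<'E'
from h import *
a=cv2.resize(arm.get_image("scene")[170:260,190:350],None,fx=4,fy=4,interpolation=2)
cv2.imwrite("pics/g1.png",a[:,:,::-1])
E
```

```text
clock: 3.5
position: [591.4, -191.7, 41.1]
ee_rot: [0.995, -0.098, 0.0, -0.0]
contact_force: [-0.7, -1.1, 0.1]
gripper_width: 85.0
grasp_force: 0.0
clock: 4.3
position: [591.5, -193.2, 41.4]
ee_rot: [0.995, -0.099, 0.0, 0.0]
contact_force: [1.0, -0.3, -0.4]
gripper_width: 85.5
grasp_force: 0.0
```

View pics/g1.png

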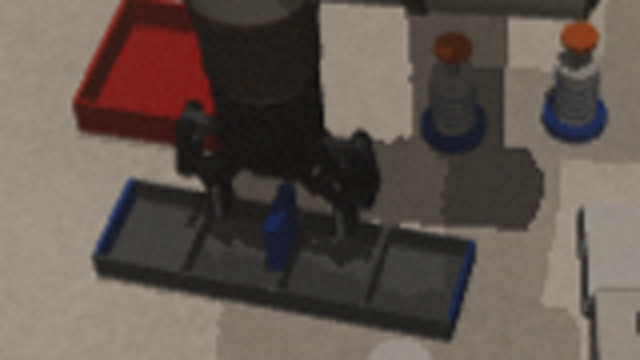

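Fingers straddle the tab (crop (283,225)) along the rack axis. I'll close and lift slightly.

```bash
python3 -m handwheel '[{"x":0,"y":0,"z":0,"ax":0,"ay":0,"az":0},{"x":0,"y":0,"z":0,"ax":0,"ay":0,"az":0},{"x":0,"y":0,"z":0,"ax":0,"ay":0,"az":0},{"x":0,"y":0,"z":0,"ax":0,"ay":0,"az":0},{"x":0,"y":0,"z":0,"ax":0,"ay":0,"az":0},{"x":0,"y":0,"z":0,"ax":0,"ay":0,"az":0},{"x":0,"y":0,"z":0,"ax":0,"ay":0,"az":0},{"x":0,"y":0,"z":0,"ax":0,"ay":0,"az":0}]' -1;python3 -m handwheel '[{"x":0,"y":0,"z":0,"ax":0,"ay":0,"az":0},{"x":0,"y":0,"z":0,"ax":0,"ay":0,"az":0},{"x":0,"y":0,"z":0,"ax":0,"ay":0,"az":0},{"x":0,"y":0,"z":0,"ax":0,"ay":0,"az":0},{"x":0,"y":0,"z":0,"ax":0,"ay":0,"az":0},{"x":0,"y":0,"z":0,"ax":0,"ay":0,"az":0},{"x":0,"y":0,"z":0,"ax":0,"ay":0,"az":0},{"x":0,"y":0,"z":0,"ax":0,"ay":0,"az":0}]';  python3 -m handwheel '[{"x":0,"y":0,"z":0.06,"ax":0,"ay":0,"az":0},{"x":0,"y":0,"z":0.06,"ax":0,"ay":0,"az":0},{"x":0,"y":0,"z":0.06,"ax":0,"ay":0,"az":0},{"x":0,"y":0,"z":0.06,"ax":0,"ay":0,"az":0},{"x":0,"y":0,"z":0.06,"ax":0,"ay":0,"az":0},{"x":0,"y":0,"z":0.06,"ax":0,"ay":0,"az":0},{"x":0,"y":0,"z":0.06,"ax":0,"ay":0,"az":0},{"x":0,"y":0,"z":0.06,"ax":0,"ay":0,"az":0}]'
python3 - <<'E'
from h import *
s=arm.read_state();print(s["contact_force"],s["wrist_torque"],s["position"])
t=arm.get_image("top");b=arm.get_image("scene")
bl=cv2.inRange(cv2.cvtColor(t,cv2.COLOR_RGB2HSV),(100,70,20),(128,255,255))
n,l,st,c=cv2.connectedComponentsWithStats(bl[150:235,300:470])
for i in range(1,n):
    if st[i,4]>10: print("blue",c[i]+[300,150],st[i],cast("top",c[i]+[300,150],118).round(1))
cv2.imwrite("pics/g2.png",np.vstack([cv2.resize(t[140:230,310:470],None,fx=4,fy=4,interpolation=2)[:300],cv2.resize(b[150:260,190:350],None,fx=4,fy=4,interpolation=2)[100:400]])[:,:,::-1])
E
```

```text
clock: 5.15
position: [591.6, -193.2, 41.5]
ee_rot: [0.995, -0.099, 0.0, 0.0]
contact_force: [0.1, -1.0, 1.8]
gripper_width: 11.6
grasp_force: 59.8
clock: 5.95
position: [591.5, -193.2, 41.5]
ee_rot: [0.995, -0.099, 0.0, 0.0]
contact_force: [-0.4, -1.2, 2.8]
gripper_width: 11.5
grasp_force: 59.9
clock: 6.75
position: [591.4, -193.1, 138.4]
ee_rot: [0.995, -0.099, 0.0, -0.0]
contact_force: [0.6, 0.8, -4.7]
gripper_width: 11.4
grasp_force: 58.6
[ 0.55219459  0.80856303 -4.72014044] [ 0.02247446 -0.00769506 -0.05303392] [ 591.37077657 -193.11225913  138.37375411]
blue [387.85964912 183.49122807] [84 29  8 10 57] [ 586.5 -193.5  118. ]
blue [438.28125  193.203125] [135  30   8  28  64] [ 568.  -326.8  118. ]
```

View pics/g2.png

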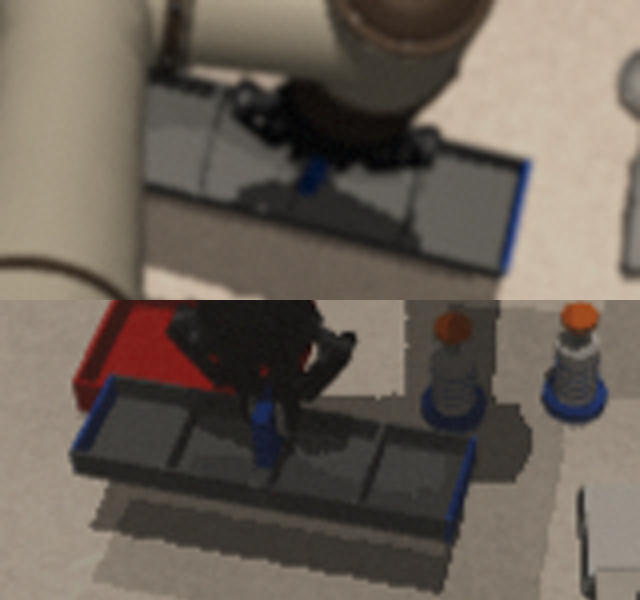

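Gripped level at 4.7 N. The force and both views agree that it hangs flat. Carrying it to the deck.

```bash
python3 -m handwheel '[{"x":-0.0045,"y":0.12,"z":0,"ax":0,"ay":0,"az":0.037},{"x":-0.0045,"y":0.12,"z":0,"ax":0,"ay":0,"az":0.037},{"x":-0.0045,"y":0.12,"z":0,"ax":0,"ay":0,"az":0.037},{"x":-0.0045,"y":0.12,"z":0,"ax":0,"ay":0,"az":0.038},{"x":-0.0045,"y":0.12,"z":0,"ax":0,"ay":0,"az":0},{"x":-0.0045,"y":0.12,"z":0,"ax":0,"ay":0,"az":0},{"x":-0.0045,"y":0.12,"z":0,"ax":0,"ay":0,"az":0},{"x":-0.0045,"y":0.12,"z":0,"ax":0,"ay":0,"az":0}]'; python3 -m handwheel '[{"x":-0.0045,"y":0.12,"z":0,"ax":0,"ay":0,"az":0},{"x":-0.0045,"y":0.12,"z":0,"ax":0,"ay":0,"az":0},{"x":-0.0045,"y":0.12,"z":0,"ax":0,"ay":0,"az":0},{"x":-0.0045,"y":0.12,"z":0,"ax":0,"ay":0,"az":0},{"x":-0.0045,"y":0.12,"z":0,"ax":0,"ay":0,"az":0},{"x":-0.0045,"y":0.12,"z":0,"ax":0,"ay":0,"az":0},{"x":-0.0045,"y":0.12,"z":0,"ax":0,"ay":0,"az":0},{"x":-0.0045,"y":0.11,"z":0,"ax":0,"ay":0,"az":0}]'; python3 -m handwheel '[{"x":0,"y":0,"z":-0.05,"ax":0,"ay":0,"az":0},{"x":0,"y":0,"z":-0.05,"ax":0,"ay":0,"az":0},{"x":0,"y":0,"z":-0.05,"ax":0,"ay":0,"az":0},{"x":0,"y":0,"z":-0.05,"ax":0,"ay":0,"az":0},{"x":0,"y":0,"z":0,"ax":0,"ay":0,"az":0},{"x":0,"y":0,"z":0,"ax":0,"ay":0,"az":0},{"x":0,"y":0,"z":0,"ax":0,"ay":0,"az":0},{"x":0,"y":0,"z":0,"ax":0,"ay":0,"az":0}]'
python3 - <<'E'
from h import *
t=arm.get_image("top");b=arm.get_image("scene")
cv2.imwrite("pics/g3.png",np.vstack([cv2.resize(t[130:220,150:350],None,fx=4,fy=4,interpolation=2)[:300],cv2.resize(b[190:265,300:500],None,fx=4,fy=4,interpolation=2)])[:,:,::-1])
E
```

```text
clock: 7.65
position: [583.8, -0.2, 136.8]
ee_rot: [1.0, 0.018, -0.001, -0.0]
contact_force: [0.8, -0.6, -4.0]
gripper_width: 10.7
grasp_force: 59.1
clock: 8.45
position: [576.6, 189.9, 136.7]
ee_rot: [1.0, 0.018, -0.001, 0.0]
contact_force: [-0.1, 0.5, -5.2]
gripper_width: 11.1
grasp_force: 59.1
clock: 9.25
position: [577.5, 188.9, 98.0]
ee_rot: [1.0, 0.018, 0.001, -0.0]
contact_force: [0.0, 0.1, -4.4]
gripper_width: 11.4
grasp_force: 59.2
```

View pics/g3.png

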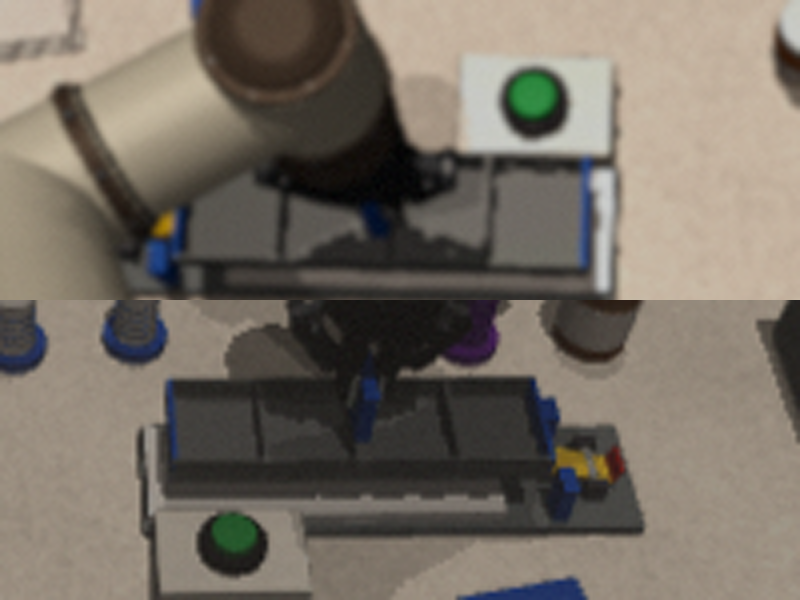

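Rack hovers 32 mm above the bed, aligned, with its end wall at top-view (296.5,183.5) and the lever beyond its far end. I'll check its x before lowering.

```bash
python3 - <<'E'
from h import *
t=arm.get_image("top")
bl=cv2.inRange(cv2.cvtColor(t,cv2.COLOR_RGB2HSV),(100,70,20),(128,255,255))
n,l,st,c=cv2.connectedComponentsWithStats(bl[160:215,285:305])
for i in range(1,n):
    if st[i,4]>8:
        y,x=np.where(l==i); u=x.mean()+285
        print(c[i]+[285,160],st[i],cast("top",c[i]+[285,160],79).round(1),cast("top",(u,y.min()+159.5),81).round(1),cast("top",(u,y.max()+160.5),81).round(1))
print("want end centre",580+139*.035,188.5-139)
E
python3 -m handwheel '[{"x":0,"y":0,"z":-0.02,"ax":0,"ay":0,"az":0},{"x":0,"y":0,"z":-0.02,"ax":0,"ay":0,"az":0},{"x":0,"y":0,"z":-0.02,"ax":0,"ay":0,"az":0},{"x":0,"y":0,"z":-0.02,"ax":0,"ay":0,"az":0},{"x":0,"y":0,"z":-0.02,"ax":0,"ay":0,"az":0},{"x":0,"y":0,"z":0,"ax":0,"ay":0,"az":0},{"x":0,"y":0,"z":0,"ax":0,"ay":0,"az":0},{"x":0,"y":0,"z":0,"ax":0,"ay":0,"az":0}]'
```

```text
[295.79104478 182.3880597 ] [10 10  3 27 67] [585.2  52.   79. ] [621.   54.4  81. ] [545.4  49.1  81. ]
want end centre 584.865 49.5
clock: 10.2
position: [577.2, 188.9, 77.5]
ee_rot: [1.0, 0.018, 0.0, -0.0]
contact_force: [-0.8, 0.2, -4.2]
gripper_width: 11.3
grasp_force: 59.3
```

```bash
python3 -m handwheel '[{"x":0,"y":0,"z":-0.01,"ax":0,"ay":0,"az":0},{"x":0,"y":0,"z":-0.01,"ax":0,"ay":0,"az":0},{"x":0,"y":0,"z":-0.01,"ax":0,"ay":0,"az":0},{"x":0,"y":0,"z":-0.01,"ax":0,"ay":0,"az":0},{"x":0,"y":0,"z":-0.01,"ax":0,"ay":0,"az":0},{"x":0,"y":0,"z":-0.005,"ax":0,"ay":0,"az":0},{"x":0,"y":0,"z":0,"ax":0,"ay":0,"az":0},{"x":0,"y":0,"z":0,"ax":0,"ay":0,"az":0}]'
```

```text
clock: 11.0
position: [577.1, 188.8, 66.3]
ee_rot: [1.0, 0.018, -0.0, 0.0]
contact_force: [0.2, 0.5, -3.9]
gripper_width: 11.5
grasp_force: 59.3
```

```bash
python3 -m handwheel '[{"x":0,"y":0,"z":-0.005,"ax":0,"ay":0,"az":0},{"x":0,"y":0,"z":-0.005,"ax":0,"ay":0,"az":0},{"x":0,"y":0,"z":0,"ax":0,"ay":0,"az":0},{"x":0,"y":0,"z":0,"ax":0,"ay":0,"az":0},{"x":0,"y":0,"z":0,"ax":0,"ay":0,"az":0},{"x":0,"y":0,"z":0,"ax":0,"ay":0,"az":0},{"x":0,"y":0,"z":0,"ax":0,"ay":0,"az":0},{"x":0,"y":0,"z":0,"ax":0,"ay":0,"az":0}]'
```

```text
clock: 11.8
position: [577.2, 188.9, 65.5]
ee_rot: [1.0, 0.018, 0.0, -0.0]
contact_force: [-4.0, -0.3, 6.1]
gripper_width: 11.3
grasp_force: 60.9
```

Contact made. Releasing and raising.

```bash
python3 -m handwheel '[{"x":0,"y":0,"z":0,"ax":0,"ay":0,"az":0},{"x":0,"y":0,"z":0,"ax":0,"ay":0,"az":0},{"x":0,"y":0,"z":0,"ax":0,"ay":0,"az":0},{"x":0,"y":0,"z":0,"ax":0,"ay":0,"az":0},{"x":0,"y":0,"z":0,"ax":0,"ay":0,"az":0},{"x":0,"y":0,"z":0,"ax":0,"ay":0,"az":0},{"x":0,"y":0,"z":0,"ax":0,"ay":0,"az":0},{"x":0,"y":0,"z":0,"ax":0,"ay":0,"az":0}]' 0.3; python3 -m handwheel '[{"x":0,"y":0,"z":0.05,"ax":0,"ay":0,"az":0},{"x":0,"y":0,"z":0.1,"ax":0,"ay":0,"az":0},{"x":0,"y":0,"z":0.15,"ax":0,"ay":0,"az":0},{"x":0,"y":0,"z":0.15,"ax":0,"ay":0,"az":0},{"x":-0.15,"y":-0.15,"z":0.15,"ax":0,"ay":0,"az":-0.08},{"x":-0.15,"y":-0.15,"z":0.1,"ax":0,"ay":0,"az":-0.08},{"x":-0.15,"y":-0.15,"z":0,"ax":0,"ay":0,"az":-0.08},{"x":-0.15,"y":-0.15,"z":0,"ax":0,"ay":0,"az":-0.08}]' -1; python3 -m handwheel '[{"x":0,"y":-0.15,"z":0,"ax":0,"ay":0,"az":-0.08},{"x":0,"y":-0.15,"z":0,"ax":0,"ay":0,"az":-0.08},{"x":0,"y":-0.15,"z":0,"ax":0,"ay":0,"az":-0.08},{"x":0,"y":-0.15,"z":0,"ax":0,"ay":0,"az":-0.08},{"x":0,"y":-0.15,"z":0,"ax":0,"ay":0,"az":-0.08},{"x":0,"y":-0.15,"z":0,"ax":0,"ay":0,"az":-0.08},{"x":0,"y":-0.15,"z":0,"ax":0,"ay":0,"az":-0.08},{"x":0,"y":-0.15,"z":0,"ax":0,"ay":0,"az":-0.08}]'
cat >> h.py <<'E'
def carts(ztop=101):
    for n in("top","scene"):
        im=arm.get_image(n)
        for c,s,r in blobs(im,(4,150,60),(16,255,255),12):
            P=cast(n,c,ztop)
            if 200<P[0]<720 and -450<P[1]<420: print(n,c.round(1),s,P.round(1))
E
python3 - <<'E'
from h import *
carts(100)
t=arm.get_image("top");b=arm.get_image("scene")
cv2.imwrite("pics/g4.png",np.vstack([cv2.resize(t[140:215,150:350],None,fx=4,fy=4,interpolation=2),cv2.resize(b[190:265,300:500],None,fx=4,fy=4,interpolation=2)])[:,:,::-1])
E
```

```text
clock: 12.6
position: [577.1, 188.9, 64.3]
ee_rot: [1.0, 0.018, 0.0, -0.0]
contact_force: [-0.9, 0.2, 0.3]
gripper_width: 55.7
grasp_force: 0.0
clock: 13.4
position: [457.3, 69.1, 204.8]
ee_rot: [0.972, -0.234, 0.001, -0.001]
contact_force: [0.5, -1.3, -0.3]
gripper_width: 0.2
grasp_force: 0.0
clock: 14.2
position: [458.1, -171.3, 204.2]
ee_rot: [0.739, -0.673, 0.001, -0.0]
contact_force: [0.2, 0.7, -0.1]
gripper_width: -0.0
grasp_force: 0.0
top [160.2 228.7] 49 [433.9 395.8 100. ]
top [194.8 233.4] 92 [426.9 304.1 100. ]
top [338.6 234.4] 84 [446.1 -71.1 100. ]
top [196.2 272.7] 95 [326.  288.6 100. ]
scene [412.3 158. ] 42 [325.1 291.  100. ]
scene [334.6 178.8] 49 [432.3  29.9 100. ]
scene [421.6 179.1] 47 [425.  307.1 100. ]
scene [302.9 181.3] 58 [446.4 -70.1 100. ]
```

View pics/g4.png

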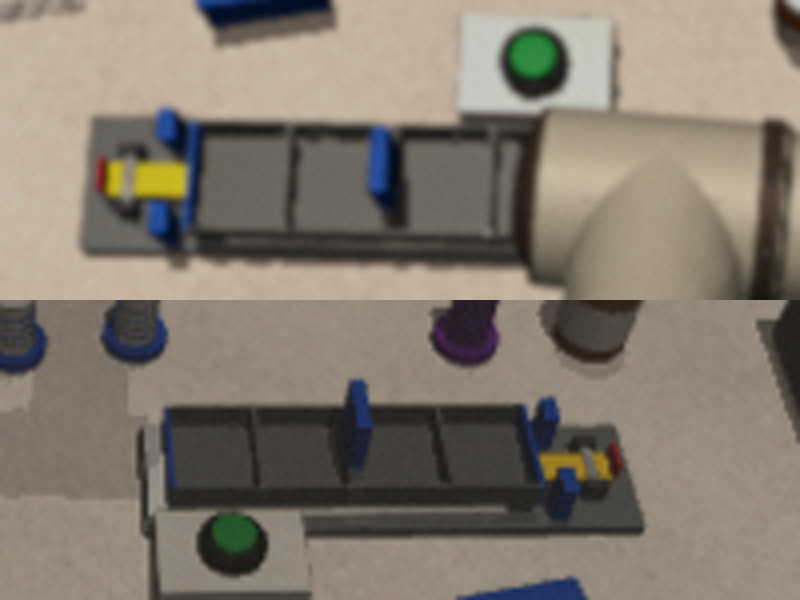

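The rack sits on the bed with the lever under its end at (187,180) and the flag tipped. I'll measure its exact fit when the arm is clear. Next I press cartridge B at (446,-70.6).

```bash
python3 -m handwheel '[{"x":-0.015,"y":0.126,"z":-0.1,"ax":0,"ay":0,"az":-0.038},{"x":-0.015,"y":0.126,"z":-0.1,"ax":0,"ay":0,"az":0},{"x":-0.015,"y":0.126,"z":-0.1,"ax":0,"ay":0,"az":0},{"x":-0.015,"y":0.126,"z":-0.1,"ax":0,"ay":0,"az":0},{"x":0,"y":0,"z":-0.05,"ax":0,"ay":0,"az":0},{"x":0,"y":0,"z":-0.03,"ax":0,"ay":0,"az":0},{"x":0,"y":0,"z":0,"ax":0,"ay":0,"az":0},{"x":0,"y":0,"z":0,"ax":0,"ay":0,"az":0}]'; python3 -m handwheel '[{"x":0,"y":0,"z":-0.015,"ax":0,"ay":0,"az":0},{"x":0,"y":0,"z":-0.015,"ax":0,"ay":0,"az":0},{"x":0,"y":0,"z":-0.01,"ax":0,"ay":0,"az":0},{"x":0,"y":0,"z":-0.01,"ax":0,"ay":0,"az":0},{"x":0,"y":0,"z":-0.01,"ax":0,"ay":0,"az":0},{"x":0,"y":0,"z":0,"ax":0,"ay":0,"az":0},{"x":0,"y":0,"z":0,"ax":0,"ay":0,"az":0},{"x":0,"y":0,"z":0,"ax":0,"ay":0,"az":0}]'
```

```text
clock: 15.2
position: [446.8, -69.5, 107.8]
ee_rot: [0.721, -0.693, 0.0, -0.0]
contact_force: [-0.5, 0.0, -0.1]
gripper_width: -0.2
grasp_force: 0.0
clock: 16.0
position: [446.3, -69.3, 95.2]
ee_rot: [0.721, -0.693, 0.0, -0.0]
contact_force: [0.3, -1.0, 1.4]
gripper_width: 0.2
grasp_force: 0.9
```

```bash
python3 - <<'E'
from h import *
t=arm.get_image("top");g=cv2.cvtColor(t,cv2.COLOR_RGB2GRAY).astype(int)
print(g[160:215,210]);print(g[160:215,235]);print(g[160:215,268])
bl=cv2.inRange(cv2.cvtColor(t,cv2.COLOR_RGB2HSV),(100,70,20),(128,255,255))
n,l,st,c=cv2.connectedComponentsWithStats(bl[160:215,180:310])
for i in range(1,n):
    if st[i,4]>8: print(c[i]+[180,160],st[i],cast("top",c[i]+[180,160],47).round(1),cast("top",c[i]+[180,160],97).round(1))
for u,v in [(210,170.5),(210,199.5),(268,171.5),(268,200)]: print(u,v,cast("top",(u,v),49).round(1))
E
```

```text
[185 181 181 181 182 185 185 183 180 155 101  50  31  45  71  96 101 100
 102  99 102 103 102 102 102 101 101 101 101 101  99 102 102 101 101 105
  98  75  52  59  71  58  44  48  81 132 165 175 178 175 174 179 181 181
 180]
[180 181 181 182 182 182 184 184 184 174 141  87  41  33  48  77  97 103
 104 104 104 103 104 105 105 104 104 104 104 103 104 103 104 103 105 104
 102  87  59  49  61  65  52  44  55  91 134 153 131 104 101 110 115 121
 122]
[197 196 196 198 196 199 193 163 106  66  65  67  52  35  44  76  99 108
 107 105 104 107 105 105 106 106 104 106 106 105 106 105 106 105 107 106
 106 100  83  54  50  62  69  89 116 132 141 145 150 153 152 148 140 135
 134]
[193.65753425 184.06392694] [  7   7  14  34 219] [571.8 337.2  47. ] [559.7 323.5  97. ]
[245.31617647 181.25      ] [ 62  12   8  21 136] [588.3 194.7  47. ] [575.6 186.2  97. ]
[296.15254237 185.61016949] [115  13   3  26  59] [584.2  52.4  47. ] [571.7  49.2  97. ]
210 170.5 [612.9 295.7  49. ]
210 199.5 [530.2 286.6  49. ]
268 171.5 [619.7 133.7  49. ]
268 200 [538.3 126.9  49. ]
```

Rack fit is within about 2 mm and 0.5°, which is good. Continuing the press.

```bash
python3 -m handwheel '[{"x":0,"y":0,"z":-0.01,"ax":0,"ay":0,"az":0},{"x":0,"y":0,"z":-0.01,"ax":0,"ay":0,"az":0},{"x":0,"y":0,"z":-0.005,"ax":0,"ay":0,"az":0},{"x":0,"y":0,"z":0,"ax":0,"ay":0,"az":0},{"x":0,"y":0,"z":0,"ax":0,"ay":0,"az":0},{"x":0,"y":0,"z":0,"ax":0,"ay":0,"az":0},{"x":0,"y":0,"z":0,"ax":0,"ay":0,"az":0},{"x":0,"y":0,"z":0,"ax":0,"ay":0,"az":0}]'
```

```text
clock: 16.85
position: [446.2, -69.2, 90.1]
ee_rot: [0.721, -0.693, 0.0, -0.0]
contact_force: [-0.0, -1.6, 2.9]
gripper_width: 0.2
grasp_force: 1.2
```

```bash
python3 -m handwheel '[{"x":0,"y":0,"z":-0.008,"ax":0,"ay":0,"az":0},{"x":0,"y":0,"z":-0.007,"ax":0,"ay":0,"az":0},{"x":0,"y":0,"z":0,"ax":0,"ay":0,"az":0},{"x":0,"y":0,"z":0,"ax":0,"ay":0,"az":0},{"x":0,"y":0,"z":0,"ax":0,"ay":0,"az":0},{"x":0,"y":0,"z":0,"ax":0,"ay":0,"az":0},{"x":0,"y":0,"z":0,"ax":0,"ay":0,"az":0},{"x":0,"y":0,"z":0,"ax":0,"ay":0,"az":0}]'
```

```text
clock: 17.65
position: [446.8, -69.5, 89.9]
ee_rot: [0.721, -0.693, 0.001, -0.0]
contact_force: [-5.7, -0.0, 23.1]
gripper_width: -0.5
grasp_force: 11.5
```

Jammed at z≈90, about 12 mm of stroke: 23 N with no motion. B is faulty and goes to the reject tray. I'll raise, open and grasp it.

```bash
python3 -m handwheel '[{"x":0,"y":0,"z":0.1,"ax":0,"ay":0,"az":0},{"x":0,"y":0,"z":0.1,"ax":0,"ay":0,"az":0},{"x":0,"y":0,"z":0.1,"ax":0,"ay":0,"az":0},{"x":0,"y":0,"z":0.1,"ax":0,"ay":0,"az":0},{"x":0,"y":0,"z":0,"ax":0,"ay":0,"az":0},{"x":0,"y":0,"z":0,"ax":0,"ay":0,"az":0},{"x":0,"y":0,"z":0,"ax":0,"ay":0,"az":0},{"x":0,"y":0,"z":0,"ax":0,"ay":0,"az":0}]'; python3 - <<'E'
from h import *
carts(95)
E
python3 -m handwheel '[{"x":0,"y":0,"z":0,"ax":0,"ay":0,"az":0},{"x":0,"y":0,"z":0,"ax":0,"ay":0,"az":0},{"x":0,"y":0,"z":0,"ax":0,"ay":0,"az":0},{"x":0,"y":0,"z":0,"ax":0,"ay":0,"az":0},{"x":0,"y":0,"z":0,"ax":0,"ay":0,"az":0},{"x":0,"y":0,"z":0,"ax":0,"ay":0,"az":0},{"x":0,"y":0,"z":0,"ax":0,"ay":0,"az":0},{"x":0,"y":0,"z":0,"ax":0,"ay":0,"az":0}]' 1
```

```text
clock: 18.45
position: [445.5, -69.2, 166.1]
ee_rot: [0.721, -0.693, -0.001, 0.001]
contact_force: [0.1, -0.2, -0.3]
gripper_width: 0.0
grasp_force: 0.0
top [160.2 228.8] 49 [434.4 397.4  95. ]
top [194.9 233.4] 93 [427.5 305.1  95. ]
top [300.2 237.5] 79 [432.9  29.   95. ]
top [196.2 272.7] 95 [326.3 289.8  95. ]
scene [412.3 158. ] 42 [319.5 292.7  95. ]
scene [334.5 178.7] 55 [426.8  29.9  95. ]
scene [421.5 179.1] 46 [419.9 308.5  95. ]
scene [303.2 183.7] 47 [451.9 -69.   95. ]
clock: 19.35
position: [446.2, -69.2, 167.2]
ee_rot: [0.721, -0.693, -0.0, -0.0]
contact_force: [-0.6, 0.2, -0.3]
gripper_width: 85.0
grasp_force: 0.0
```

```bash
python3 -m handwheel '[{"x":0,"y":-0.003,"z":-0.1,"ax":0,"ay":0,"az":0},{"x":0,"y":0,"z":-0.1,"ax":0,"ay":0,"az":0},{"x":0,"y":0,"z":-0.1,"ax":0,"ay":0,"az":0},{"x":0,"y":0,"z":-0.1,"ax":0,"ay":0,"az":0},{"x":0,"y":0,"z":-0.1,"ax":0,"ay":0,"az":0},{"x":0,"y":0,"z":-0.1,"ax":0,"ay":0,"az":0},{"x":0,"y":0,"z":-0.07,"ax":0,"ay":0,"az":0},{"x":0,"y":0,"z":0,"ax":0,"ay":0,"az":0}]'; python3 -m handwheel '[{"x":0,"y":0,"z":0,"ax":0,"ay":0,"az":0},{"x":0,"y":0,"z":0,"ax":0,"ay":0,"az":0},{"x":0,"y":0,"z":0,"ax":0,"ay":0,"az":0},{"x":0,"y":0,"z":0,"ax":0,"ay":0,"az":0},{"x":0,"y":0,"z":0,"ax":0,"ay":0,"az":0},{"x":0,"y":0,"z":0,"ax":0,"ay":0,"az":0},{"x":0,"y":0,"z":0,"ax":0,"ay":0,"az":0},{"x":0,"y":0,"z":0,"ax":0,"ay":0,"az":0}]' -1
```

```text
clock: 20.15
position: [444.9, -70.1, 31.6]
ee_rot: [0.721, -0.693, -0.001, 0.002]
contact_force: [-0.4, -0.4, 0.7]
gripper_width: 85.6
grasp_force: 0.0
clock: 20.95
position: [447.0, -69.7, 34.1]
ee_rot: [0.721, -0.693, 0.001, -0.001]
contact_force: [-0.9, 1.2, 6.5]
gripper_width: 35.0
grasp_force: 59.5
```

```bash
python3 -m handwheel '[{"x":0,"y":0,"z":0.1,"ax":0,"ay":0,"az":0},{"x":0,"y":0,"z":0.1,"ax":0,"ay":0,"az":0},{"x":0,"y":0,"z":0.1,"ax":0,"ay":0,"az":0},{"x":-0.037,"y":-0.18,"z":0.05,"ax":0,"ay":0,"az":0},{"x":-0.037,"y":-0.18,"z":0,"ax":0,"ay":0,"az":0},{"x":-0.037,"y":-0.18,"z":0,"ax":0,"ay":0,"az":0},{"x":-0.037,"y":-0.18,"z":0,"ax":0,"ay":0,"az":0},{"x":-0.037,"y":-0.18,"z":0,"ax":0,"ay":0,"az":0}]'; python3 -m handwheel '[{"x":0,"y":0,"z":0,"ax":0,"ay":0,"az":0},{"x":0,"y":0,"z":-0.08,"ax":0,"ay":0,"az":0},{"x":0,"y":0,"z":-0.08,"ax":0,"ay":0,"az":0},{"x":0,"y":0,"z":-0.08,"ax":0,"ay":0,"az":0},{"x":0,"y":0,"z":-0.04,"ax":0,"ay":0,"az":0},{"x":0,"y":0,"z":-0.02,"ax":0,"ay":0,"az":0},{"x":0,"y":0,"z":0,"ax":0,"ay":0,"az":0},{"x":0,"y":0,"z":0,"ax":0,"ay":0,"az":0}]'
```

```text
clock: 21.75
position: [408.1, -250.9, 102.8]
ee_rot: [0.721, -0.693, -0.0, -0.0]
contact_force: [1.0, 1.2, -1.7]
gripper_width: 34.6
grasp_force: 60.6
clock: 22.55
position: [409.7, -249.8, 43.7]
ee_rot: [0.721, -0.693, 0.0, -0.0]
contact_force: [-0.0, -1.1, -2.5]
gripper_width: 34.9
grasp_force: 60.5
```

```bash
python3 -m handwheel '[{"x":0,"y":0,"z":-0.01,"ax":0,"ay":0,"az":0},{"x":0,"y":0,"z":-0.01,"ax":0,"ay":0,"az":0},{"x":0,"y":0,"z":-0.007,"ax":0,"ay":0,"az":0},{"x":0,"y":0,"z":0,"ax":0,"ay":0,"az":0},{"x":0,"y":0,"z":0,"ax":0,"ay":0,"az":0},{"x":0,"y":0,"z":0,"ax":0,"ay":0,"az":0},{"x":0,"y":0,"z":0,"ax":0,"ay":0,"az":0},{"x":0,"y":0,"z":0,"ax":0,"ay":0,"az":0}]'
```

```text
clock: 23.35
position: [409.3, -249.9, 38.1]
ee_rot: [0.721, -0.693, 0.0, -0.0]
contact_force: [-0.7, 1.5, 4.8]
gripper_width: 34.7
grasp_force: 60.8
```

```bash
python3 -m handwheel '[{"x":0,"y":0,"z":0,"ax":0,"ay":0,"az":0},{"x":0,"y":0,"z":0,"ax":0,"ay":0,"az":0},{"x":0,"y":0,"z":0,"ax":0,"ay":0,"az":0},{"x":0,"y":0,"z":0,"ax":0,"ay":0,"az":0},{"x":0,"y":0,"z":0,"ax":0,"ay":0,"az":0},{"x":0,"y":0,"z":0,"ax":0,"ay":0,"az":0},{"x":0,"y":0,"z":0,"ax":0,"ay":0,"az":0},{"x":0,"y":0,"z":0,"ax":0,"ay":0,"az":0}]' 0.4; python3 -m handwheel '[{"x":0,"y":0,"z":0.1,"ax":0,"ay":0,"az":0},{"x":0,"y":0,"z":0.15,"ax":0,"ay":0,"az":0},{"x":0,"y":0,"z":0.15,"ax":0,"ay":0,"az":0},{"x":0,"y":0,"z":0.15,"ax":0,"ay":0,"az":0},{"x":0,"y":0.15,"z":0.1,"ax":0,"ay":0,"az":0},{"x":0,"y":0.15,"z":0,"ax":0,"ay":0,"az":0},{"x":0,"y":0.15,"z":0,"ax":0,"ay":0,"az":0},{"x":0,"y":0.15,"z":0,"ax":0,"ay":0,"az":0}]'; python3 -m handwheel '[{"x":0,"y":0,"z":0,"ax":0,"ay":0,"az":0},{"x":0,"y":0,"z":0,"ax":0,"ay":0,"az":0},{"x":0,"y":0,"z":0,"ax":0,"ay":0,"az":0},{"x":0,"y":0,"z":0,"ax":0,"ay":0,"az":0},{"x":0,"y":0,"z":0,"ax":0,"ay":0,"az":0},{"x":0,"y":0,"z":0,"ax":0,"ay":0,"az":0},{"x":0,"y":0,"z":0,"ax":0,"ay":0,"az":0},{"x":0,"y":0,"z":0,"ax":0,"ay":0,"az":0}]' -1;  python3 - <<'E'
from h import *
carts(101)
E
```

```text
clock: 24.15
position: [409.2, -249.8, 37.8]
ee_rot: [0.721, -0.693, 0.0, -0.0]
contact_force: [-0.5, 0.2, 0.1]
gripper_width: 59.4
grasp_force: 0.0
clock: 24.95
position: [409.0, -128.8, 168.1]
ee_rot: [0.72, -0.693, 0.0, -0.0]
contact_force: [0.2, -0.1, -1.3]
gripper_width: 59.9
grasp_force: 0.0
clock: 25.75
position: [409.2, -130.0, 167.7]
ee_rot: [0.721, -0.693, -0.0, 0.0]
contact_force: [-0.4, 0.1, 0.5]
gripper_width: 0.0
grasp_force: 0.0
top [159.9 228.3] 41 [434.8 396.4 101. ]
top [194.8 233.4] 93 [426.7 303.7 101. ]
top [407.5 252.6] 113 [ 409.  -251.7  101. ]
top [196.2 272.7] 94 [325.9 288.5 101. ]
scene [412.3 158. ] 42 [326.3 290.7 101. ]
scene [247.4 173.1] 54 [ 416.1 -248.8  101. ]
scene [334.6 178.8] 49 [432.9  30.  101. ]
scene [421.5 179.2] 47 [426.4 306.3 101. ]
```

B stands in the tray; A is unchanged at (432.5,29.5). Pressing A.

```bash
python3 -m handwheel '[{"x":0.029,"y":0.199,"z":0,"ax":0,"ay":0,"az":0},{"x":0.029,"y":0.199,"z":0,"ax":0,"ay":0,"az":0},{"x":0.029,"y":0.199,"z":0,"ax":0,"ay":0,"az":0},{"x":0.029,"y":0.2,"z":0,"ax":0,"ay":0,"az":0},{"x":0,"y":0,"z":-0.1,"ax":0,"ay":0,"az":0},{"x":0,"y":0,"z":-0.1,"ax":0,"ay":0,"az":0},{"x":0,"y":0,"z":-0.1,"ax":0,"ay":0,"az":0},{"x":0,"y":0,"z":0,"ax":0,"ay":0,"az":0}]'; python3 -m handwheel '[{"x":0,"y":0,"z":-0.015,"ax":0,"ay":0,"az":0},{"x":0,"y":0,"z":-0.015,"ax":0,"ay":0,"az":0},{"x":0,"y":0,"z":-0.01,"ax":0,"ay":0,"az":0},{"x":0,"y":0,"z":-0.01,"ax":0,"ay":0,"az":0},{"x":0,"y":0,"z":-0.01,"ax":0,"ay":0,"az":0},{"x":0,"y":0,"z":0,"ax":0,"ay":0,"az":0},{"x":0,"y":0,"z":0,"ax":0,"ay":0,"az":0},{"x":0,"y":0,"z":0,"ax":0,"ay":0,"az":0}]'
```

```text
clock: 26.65
position: [430.5, 29.1, 105.7]
ee_rot: [0.721, -0.693, -0.001, 0.003]
contact_force: [-1.2, 0.0, 0.1]
gripper_width: -0.2
grasp_force: 0.0
clock: 27.45
position: [433.0, 29.7, 96.1]
ee_rot: [0.721, -0.693, 0.0, -0.001]
contact_force: [1.1, 0.4, 3.9]
gripper_width: 0.0
grasp_force: 1.9
```

```bash
python3 -m handwheel '[{"x":0,"y":0,"z":-0.01,"ax":0,"ay":0,"az":0},{"x":0,"y":0,"z":-0.01,"ax":0,"ay":0,"az":0},{"x":0,"y":0,"z":0,"ax":0,"ay":0,"az":0},{"x":0,"y":0,"z":0,"ax":0,"ay":0,"az":0},{"x":0,"y":0,"z":0,"ax":0,"ay":0,"az":0},{"x":0,"y":0,"z":0,"ax":0,"ay":0,"az":0},{"x":0,"y":0,"z":0,"ax":0,"ay":0,"az":0},{"x":0,"y":0,"z":0,"ax":0,"ay":0,"az":0}]'
```

```text
clock: 28.25
position: [433.0, 29.7, 92.0]
ee_rot: [0.721, -0.693, 0.0, -0.0]
contact_force: [0.0, -0.1, 5.9]
gripper_width: 0.2
grasp_force: 2.8
```

```bash
python3 -m handwheel '[{"x":0,"y":0,"z":-0.01,"ax":0,"ay":0,"az":0},{"x":0,"y":0,"z":-0.007,"ax":0,"ay":0,"az":0},{"x":0,"y":0,"z":0,"ax":0,"ay":0,"az":0},{"x":0,"y":0,"z":0,"ax":0,"ay":0,"az":0},{"x":0,"y":0,"z":0,"ax":0,"ay":0,"az":0},{"x":0,"y":0,"z":0,"ax":0,"ay":0,"az":0},{"x":0,"y":0,"z":0,"ax":0,"ay":0,"az":0},{"x":0,"y":0,"z":0,"ax":0,"ay":0,"az":0}]'
```

```text
clock: 29.05
position: [433.6, 29.8, 91.8]
ee_rot: [0.721, -0.692, 0.001, -0.001]
contact_force: [-7.7, 0.9, 32.1]
gripper_width: -0.4
grasp_force: 15.6
```

A is jammed at about 10 mm: 32 N with no motion. It also goes to the reject tray.

```bash
python3 -m handwheel '[{"x":0,"y":0,"z":0.1,"ax":0,"ay":0,"az":0},{"x":0,"y":0,"z":0.1,"ax":0,"ay":0,"az":0},{"x":0,"y":0,"z":0.1,"ax":0,"ay":0,"az":0},{"x":0,"y":0,"z":0.1,"ax":0,"ay":0,"az":0},{"x":0,"y":0,"z":0,"ax":0,"ay":0,"az":0},{"x":0,"y":0,"z":0,"ax":0,"ay":0,"az":0},{"x":0,"y":0,"z":0,"ax":0,"ay":0,"az":0},{"x":0,"y":0,"z":0,"ax":0,"ay":0,"az":0}]'; python3 - <<'E'
from h import *
carts(89)
E
python3 -m handwheel '[{"x":0,"y":0,"z":0,"ax":0,"ay":0,"az":0},{"x":0,"y":0,"z":0,"ax":0,"ay":0,"az":0},{"x":0,"y":0,"z":0,"ax":0,"ay":0,"az":0},{"x":0,"y":0,"z":0,"ax":0,"ay":0,"az":0},{"x":0,"y":0,"z":0,"ax":0,"ay":0,"az":0},{"x":0,"y":0,"z":0,"ax":0,"ay":0,"az":0},{"x":0,"y":0,"z":0,"ax":0,"ay":0,"az":0},{"x":0,"y":0,"z":0,"ax":0,"ay":0,"az":0}]' 1
```

```text
clock: 29.85
position: [431.6, 29.3, 167.1]
ee_rot: [0.721, -0.693, -0.001, 0.001]
contact_force: [0.8, 0.5, 1.2]
gripper_width: 0.0
grasp_force: 0.0
top [160.2 228.4] 42 [436.3 399.5  89. ]
top [407.5 252.6] 113 [ 410.5 -253.7   89. ]
top [193.9 274.5] 27 [321.6 296.7  89. ]
scene [412.3 158. ] 41 [313.1 294.8  89. ]
scene [247.2 173.2] 54 [ 403.9 -252.3   89. ]
scene [421.5 179.2] 47 [414.2 310.6  89. ]
scene [334.7 180.8] 45 [430.2  30.8  89. ]
clock: 30.75
position: [432.4, 29.6, 168.4]
ee_rot: [0.721, -0.693, 0.0, 0.0]
contact_force: [0.2, -0.3, -0.2]
gripper_width: 85.5
grasp_force: 0.0
```

```bash
python3 -m handwheel '[{"x":0,"y":0,"z":-0.1,"ax":0,"ay":0,"az":0},{"x":0,"y":0,"z":-0.1,"ax":0,"ay":0,"az":0},{"x":0,"y":0,"z":-0.1,"ax":0,"ay":0,"az":0},{"x":0,"y":0,"z":-0.1,"ax":0,"ay":0,"az":0},{"x":0,"y":0,"z":-0.1,"ax":0,"ay":0,"az":0},{"x":0,"y":0,"z":-0.1,"ax":0,"ay":0,"az":0},{"x":0,"y":0,"z":-0.07,"ax":0,"ay":0,"az":0},{"x":0,"y":0,"z":0,"ax":0,"ay":0,"az":0}]'; python3 -m handwheel '[{"x":0,"y":0,"z":0,"ax":0,"ay":0,"az":0},{"x":0,"y":0,"z":0,"ax":0,"ay":0,"az":0},{"x":0,"y":0,"z":0,"ax":0,"ay":0,"az":0},{"x":0,"y":0,"z":0,"ax":0,"ay":0,"az":0},{"x":0,"y":0,"z":0,"ax":0,"ay":0,"az":0},{"x":0,"y":0,"z":0,"ax":0,"ay":0,"az":0},{"x":0,"y":0,"z":0,"ax":0,"ay":0,"az":0},{"x":0,"y":0,"z":0,"ax":0,"ay":0,"az":0}]' -1
```

```text
clock: 31.55
position: [431.2, 29.0, 32.8]
ee_rot: [0.721, -0.693, -0.001, 0.002]
contact_force: [0.1, -0.4, -0.5]
gripper_width: 85.4
grasp_force: 0.0
clock: 32.35
position: [433.2, 29.9, 35.4]
ee_rot: [0.721, -0.693, 0.0, -0.001]
contact_force: [-0.4, 0.3, 5.8]
gripper_width: 34.2
grasp_force: 59.3
```

```bash
python3 -m handwheel '[{"x":0,"y":0,"z":0.1,"ax":0,"ay":0,"az":0},{"x":0,"y":0,"z":0.15,"ax":0,"ay":0,"az":0},{"x":0,"y":0,"z":0.15,"ax":0,"ay":0,"az":0},{"x":0,"y":0,"z":0.15,"ax":0,"ay":0,"az":0},{"x":0,"y":0,"z":0.05,"ax":0,"ay":0,"az":0},{"x":0,"y":0,"z":0,"ax":0,"ay":0,"az":0},{"x":0,"y":0,"z":0,"ax":0,"ay":0,"az":0},{"x":0,"y":0,"z":0,"ax":0,"ay":0,"az":0}]'; python3 -m handwheel '[{"x":-0.0215,"y":-0.22,"z":0,"ax":0,"ay":0,"az":0},{"x":-0.0215,"y":-0.22,"z":0,"ax":0,"ay":0,"az":0},{"x":-0.0215,"y":-0.22,"z":0,"ax":0,"ay":0,"az":0},{"x":-0.0215,"y":-0.22,"z":0,"ax":0,"ay":0,"az":0},{"x":-0.0215,"y":-0.22,"z":0,"ax":0,"ay":0,"az":0},{"x":-0.0215,"y":-0.22,"z":0,"ax":0,"ay":0,"az":0},{"x":-0.0215,"y":-0.22,"z":0,"ax":0,"ay":0,"az":0},{"x":-0.0215,"y":-0.21,"z":0,"ax":0,"ay":0,"az":0}]'; python3 -m handwheel '[{"x":0,"y":0,"z":0,"ax":0,"ay":0,"az":0},{"x":0,"y":0,"z":-0.12,"ax":0,"ay":0,"az":0},{"x":0,"y":0,"z":-0.12,"ax":0,"ay":0,"az":0},{"x":0,"y":0,"z":-0.12,"ax":0,"ay":0,"az":0},{"x":0,"y":0,"z":-0.12,"ax":0,"ay":0,"az":0},{"x":0,"y":0,"z":-0.05,"ax":0,"ay":0,"az":0},{"x":0,"y":0,"z":0,"ax":0,"ay":0,"az":0},{"x":0,"y":0,"z":0,"ax":0,"ay":0,"az":0}]'
```

```text
clock: 33.15
position: [431.2, 29.2, 152.6]
ee_rot: [0.721, -0.693, -0.001, 0.002]
contact_force: [-0.3, -0.1, -2.0]
gripper_width: 34.9
grasp_force: 60.6
clock: 33.95
position: [396.9, -322.0, 152.6]
ee_rot: [0.721, -0.693, -0.002, 0.001]
contact_force: [1.1, 0.3, -2.6]
gripper_width: 34.7
grasp_force: 60.6
clock: 34.75
position: [398.5, -320.5, 48.6]
ee_rot: [0.721, -0.693, 0.0, 0.0]
contact_force: [0.1, -0.6, -1.1]
gripper_width: 34.8
grasp_force: 60.5
```

```bash
python3 -m handwheel '[{"x":0,"y":0,"z":-0.02,"ax":0,"ay":0,"az":0},{"x":0,"y":0,"z":-0.01,"ax":0,"ay":0,"az":0},{"x":0,"y":0,"z":-0.01,"ax":0,"ay":0,"az":0},{"x":0,"y":0,"z":-0.01,"ax":0,"ay":0,"az":0},{"x":0,"y":0,"z":0,"ax":0,"ay":0,"az":0},{"x":0,"y":0,"z":0,"ax":0,"ay":0,"az":0},{"x":0,"y":0,"z":0,"ax":0,"ay":0,"az":0},{"x":0,"y":0,"z":0,"ax":0,"ay":0,"az":0}]'
```

```text
clock: 35.55
position: [398.3, -320.6, 39.4]
ee_rot: [0.721, -0.693, 0.0, -0.0]
contact_force: [-1.6, 1.4, 5.5]
gripper_width: 34.9
grasp_force: 61.0
```

```bash
python3 -m handwheel '[{"x":0,"y":0,"z":0,"ax":0,"ay":0,"az":0},{"x":0,"y":0,"z":0,"ax":0,"ay":0,"az":0},{"x":0,"y":0,"z":0,"ax":0,"ay":0,"az":0},{"x":0,"y":0,"z":0,"ax":0,"ay":0,"az":0},{"x":0,"y":0,"z":0,"ax":0,"ay":0,"az":0},{"x":0,"y":0,"z":0,"ax":0,"ay":0,"az":0},{"x":0,"y":0,"z":0,"ax":0,"ay":0,"az":0},{"x":0,"y":0,"z":0,"ax":0,"ay":0,"az":0}]' 0.4; python3 -m handwheel '[{"x":0,"y":0,"z":0.1,"ax":0,"ay":0,"az":0},{"x":0,"y":0,"z":0.15,"ax":0,"ay":0,"az":0},{"x":0,"y":0,"z":0.15,"ax":0,"ay":0,"az":0},{"x":0,"y":0,"z":0.15,"ax":0,"ay":0,"az":0},{"x":0,"y":0,"z":0.15,"ax":0,"ay":0,"az":0},{"x":0.05,"y":0.2,"z":0,"ax":0,"ay":0,"az":0},{"x":0.05,"y":0.2,"z":0,"ax":0,"ay":0,"az":0},{"x":0.05,"y":0.2,"z":0,"ax":0,"ay":0,"az":0}]';python3 -m handwheel '[{"x":0,"y":0.2,"z":0,"ax":0,"ay":0,"az":0},{"x":0,"y":0.2,"z":0,"ax":0,"ay":0,"az":0},{"x":0,"y":0.2,"z":0,"ax":0,"ay":0,"az":0},{"x":0,"y":0.2,"z":0,"ax":0,"ay":0,"az":0},{"x":0,"y":0.2,"z":0,"ax":0,"ay":0,"az":0},{"x":0,"y":0,"z":0,"ax":0,"ay":0,"az":0},{"x":0,"y":0,"z":0,"ax":0,"ay":0,"az":0},{"x":0,"y":0,"z":0,"ax":0,"ay":0,"az":0}]' -1;  python3 - <<'E'
from h import *
carts(101)
t=arm.get_image("top");b=arm.get_image("scene")
cv2.imwrite("pics/all1.png",np.vstack([t[60:320,40:540],b[110:290,100:600]])[:,:,::-1])
E
```

```text
clock: 36.35
position: [398.0, -320.4, 38.3]
ee_rot: [0.721, -0.693, -0.0, 0.0]
contact_force: [-0.0, -0.2, 0.3]
gripper_width: 60.1
grasp_force: 0.0
clock: 37.15
position: [428.0, -199.3, 178.7]
ee_rot: [0.72, -0.694, 0.0, -0.0]
contact_force: [0.7, 0.4, 0.3]
gripper_width: 59.7
grasp_force: 0.0
clock: 37.95
position: [427.8, -0.9, 178.3]
ee_rot: [0.72, -0.693, -0.0, 0.0]
contact_force: [0.5, -0.2, 0.0]
gripper_width: -0.0
grasp_force: 0.0
top [159.6 228.1] 39 [435.1 397.1 101. ]
top [407.5 252.6] 113 [ 409.  -251.7  101. ]
top [434.5 258.4] 120 [ 398.  -321.7  101. ]
top [196.4 272.5] 100 [326.5 287.8 101. ]
scene [412.3 158. ] 42 [326.3 290.7 101. ]
scene [226.2 170.1] 54 [ 404.  -318.5  101. ]
scene [246.9 173.3] 56 [ 416.7 -250.1  101. ]
scene [421.5 179.1] 46 [426.1 306.4 101. ]
```

View pics/all1.png

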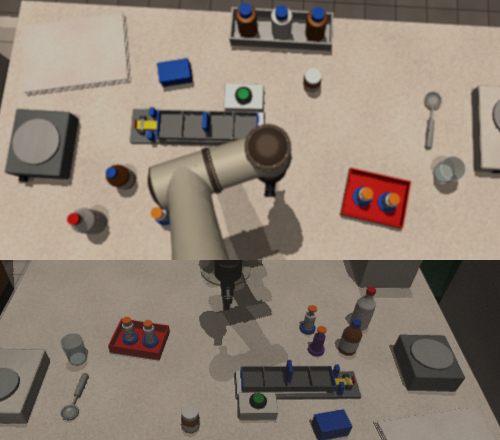

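Both rejects stand in the tray and the rack is in place. Cartridge C is still at (326.3,289.5), and the decoy stands 100 mm further in x. Now pressing C.

```bash
python3 -m handwheel '[{"x":-0.0635,"y":0.1815,"z":0,"ax":0,"ay":0,"az":0},{"x":-0.0635,"y":0.1815,"z":0,"ax":0,"ay":0,"az":0},{"x":-0.0635,"y":0.1815,"z":0,"ax":0,"ay":0,"az":0},{"x":-0.0635,"y":0.1815,"z":0,"ax":0,"ay":0,"az":0},{"x":-0.0635,"y":0.1815,"z":0,"ax":0,"ay":0,"az":0},{"x":-0.0635,"y":0.1815,"z":0,"ax":0,"ay":0,"az":0},{"x":-0.0635,"y":0.1815,"z":0,"ax":0,"ay":0,"az":0},{"x":-0.0635,"y":0.1815,"z":0,"ax":0,"ay":0,"az":0}]'; python3 -m handwheel '[{"x":0,"y":0,"z":-0.1,"ax":0,"ay":0,"az":0},{"x":0,"y":0,"z":-0.1,"ax":0,"ay":0,"az":0},{"x":0,"y":0,"z":-0.1,"ax":0,"ay":0,"az":0},{"x":0,"y":0,"z":-0.05,"ax":0,"ay":0,"az":0},{"x":0,"y":0,"z":-0.02,"ax":0,"ay":0,"az":0},{"x":0,"y":0,"z":-0.02,"ax":0,"ay":0,"az":0},{"x":0,"y":0,"z":-0.02,"ax":0,"ay":0,"az":0},{"x":0,"y":0,"z":0,"ax":0,"ay":0,"az":0}]'; python3 -m handwheel '[{"x":0,"y":0,"z":0,"ax":0,"ay":0,"az":0},{"x":0,"y":0,"z":0,"ax":0,"ay":0,"az":0},{"x":0,"y":0,"z":0,"ax":0,"ay":0,"az":0},{"x":0,"y":0,"z":0,"ax":0,"ay":0,"az":0},{"x":0,"y":0,"z":0,"ax":0,"ay":0,"az":0},{"x":0,"y":0,"z":0,"ax":0,"ay":0,"az":0},{"x":0,"y":0,"z":0,"ax":0,"ay":0,"az":0},{"x":0,"y":0,"z":0,"ax":0,"ay":0,"az":0}]'
```

```text
clock: 38.95
position: [326.1, 290.9, 178.5]
ee_rot: [0.72, -0.694, -0.0, -0.0]
contact_force: [1.3, 0.1, 0.4]
gripper_width: -0.4
grasp_force: 0.0
clock: 39.75
position: [326.7, 290.2, 96.6]
ee_rot: [0.721, -0.693, -0.0, -0.001]
contact_force: [0.1, -0.7, 0.9]
gripper_width: -0.1
grasp_force: 0.0
clock: 40.55
position: [326.5, 290.1, 96.6]
ee_rot: [0.721, -0.693, -0.0, -0.0]
contact_force: [-1.0, -0.1, 3.4]
gripper_width: -0.3
grasp_force: 1.7
```

```bash
for i in 1; do python3 -m handwheel '[{"x":0,"y":0,"z":-0.01,"ax":0,"ay":0,"az":0},{"x":0,"y":0,"z":-0.01,"ax":0,"ay":0,"az":0},{"x":0,"y":0,"z":0,"ax":0,"ay":0,"az":0},{"x":0,"y":0,"z":0,"ax":0,"ay":0,"az":0},{"x":0,"y":0,"z":0,"ax":0,"ay":0,"az":0},{"x":0,"y":0,"z":0,"ax":0,"ay":0,"az":0},{"x":0,"y":0,"z":0,"ax":0,"ay":0,"az":0},{"x":0,"y":0,"z":0,"ax":0,"ay":0,"az":0}]'; done
```

```text
clock: 41.35
position: [326.2, 289.7, 92.2]
ee_rot: [0.721, -0.693, 0.0, 0.0]
contact_force: [0.1, -0.5, 0.1]
gripper_width: -0.4
grasp_force: 0.0
```

```bash
python3 -m handwheel '[{"x":0,"y":0,"z":-0.01,"ax":0,"ay":0,"az":0},{"x":0,"y":0,"z":-0.007,"ax":0,"ay":0,"az":0},{"x":0,"y":0,"z":0,"ax":0,"ay":0,"az":0},{"x":0,"y":0,"z":0,"ax":0,"ay":0,"az":0},{"x":0,"y":0,"z":0,"ax":0,"ay":0,"az":0},{"x":0,"y":0,"z":0,"ax":0,"ay":0,"az":0},{"x":0,"y":0,"z":0,"ax":0,"ay":0,"az":0},{"x":0,"y":0,"z":0,"ax":0,"ay":0,"az":0}]'
```

```text
clock: 42.15
position: [326.4, 289.9, 88.9]
ee_rot: [0.721, -0.693, 0.0, 0.0]
contact_force: [-0.5, -0.8, 1.5]
gripper_width: 0.2
grasp_force: 0.7
```

```bash
python3 -m handwheel '[{"x":0,"y":0,"z":-0.01,"ax":0,"ay":0,"az":0},{"x":0,"y":0,"z":-0.007,"ax":0,"ay":0,"az":0},{"x":0,"y":0,"z":0,"ax":0,"ay":0,"az":0},{"x":0,"y":0,"z":0,"ax":0,"ay":0,"az":0},{"x":0,"y":0,"z":0,"ax":0,"ay":0,"az":0},{"x":0,"y":0,"z":0,"ax":0,"ay":0,"az":0},{"x":0,"y":0,"z":0,"ax":0,"ay":0,"az":0},{"x":0,"y":0,"z":0,"ax":0,"ay":0,"az":0}]'
```

```text
clock: 42.95
position: [326.5, 290.2, 85.5]
ee_rot: [0.721, -0.693, -0.0, -0.0]
contact_force: [0.5, -0.9, -1.0]
gripper_width: -0.1
grasp_force: 0.0
```

```bash
python3 -m handwheel '[{"x":0,"y":0,"z":-0.01,"ax":0,"ay":0,"az":0},{"x":0,"y":0,"z":-0.007,"ax":0,"ay":0,"az":0},{"x":0,"y":0,"z":0,"ax":0,"ay":0,"az":0},{"x":0,"y":0,"z":0,"ax":0,"ay":0,"az":0},{"x":0,"y":0,"z":0,"ax":0,"ay":0,"az":0},{"x":0,"y":0,"z":0,"ax":0,"ay":0,"az":0},{"x":0,"y":0,"z":0,"ax":0,"ay":0,"az":0},{"x":0,"y":0,"z":0,"ax":0,"ay":0,"az":0}]'
```

```text
clock: 43.75
position: [326.5, 290.2, 82.2]
ee_rot: [0.721, -0.693, -0.0, -0.0]
contact_force: [-0.4, 0.2, 1.1]
gripper_width: -0.1
grasp_force: 0.7
```

Past half stroke, so C is a good one. Pushing it home, past z=78.

```bash
python3 -m handwheel '[{"x":0,"y":0,"z":-0.01,"ax":0,"ay":0,"az":0},{"x":0,"y":0,"z":-0.01,"ax":0,"ay":0,"az":0},{"x":0,"y":0,"z":-0.008,"ax":0,"ay":0,"az":0},{"x":0,"y":0,"z":0,"ax":0,"ay":0,"az":0},{"x":0,"y":0,"z":0,"ax":0,"ay":0,"az":0},{"x":0,"y":0,"z":0,"ax":0,"ay":0,"az":0},{"x":0,"y":0,"z":0,"ax":0,"ay":0,"az":0},{"x":0,"y":0,"z":0,"ax":0,"ay":0,"az":0}]'
```

```text
clock: 44.55
position: [326.7, 290.3, 77.9]
ee_rot: [0.721, -0.693, 0.0, -0.0]
contact_force: [-3.0, -1.8, 14.4]
gripper_width: -0.3
grasp_force: 7.5
```

Fully home: z=77.9 with 14 N. Raise, look, open.

```bash
python3 -m handwheel '[{"x":0,"y":0,"z":0.1,"ax":0,"ay":0,"az":0},{"x":0,"y":0,"z":0.1,"ax":0,"ay":0,"az":0},{"x":0,"y":0,"z":0.1,"ax":0,"ay":0,"az":0},{"x":0,"y":0,"z":0.1,"ax":0,"ay":0,"az":0},{"x":0,"y":0,"z":0,"ax":0,"ay":0,"az":0},{"x":0,"y":0,"z":0,"ax":0,"ay":0,"az":0},{"x":0,"y":0,"z":0,"ax":0,"ay":0,"az":0},{"x":0,"y":0,"z":0,"ax":0,"ay":0,"az":0}]'; python3 - <<'E'
from h import *
carts(77)
E
python3 -m handwheel '[{"x":0,"y":0,"z":0,"ax":0,"ay":0,"az":0},{"x":0,"y":0,"z":0,"ax":0,"ay":0,"az":0},{"x":0,"y":0,"z":0,"ax":0,"ay":0,"az":0},{"x":0,"y":0,"z":0,"ax":0,"ay":0,"az":0},{"x":0,"y":0,"z":0,"ax":0,"ay":0,"az":0},{"x":0,"y":0,"z":0,"ax":0,"ay":0,"az":0},{"x":0,"y":0,"z":0,"ax":0,"ay":0,"az":0},{"x":0,"y":0,"z":0,"ax":0,"ay":0,"az":0}]' 1
```

```text
clock: 45.35
position: [326.0, 289.3, 155.4]
ee_rot: [0.721, -0.693, 0.0, 0.001]
contact_force: [-0.6, -0.1, 0.2]
gripper_width: 0.1
grasp_force: 0.0
top [159.  227.8] 33 [439.6 406.8  77. ]
top [194.8 233.4] 94 [429.9 310.2  77. ]
top [407.5 252.6] 113 [ 412.  -255.7   77. ]
top [434.6 258.4] 122 [ 401.1 -327.2   77. ]
top [198.  273.3] 90 [326.2 289.6  77. ]
scene [411.7 163.1] 35 [325.4 293.4  77. ]
scene [226.2 170. ] 52 [ 378.5 -325.9   77. ]
scene [247.3 173.1] 53 [ 391.3 -254.8   77. ]
scene [421.6 179.1] 49 [401.6 315.1  77. ]
clock: 46.25
position: [326.4, 290.0, 156.6]
ee_rot: [0.721, -0.693, -0.0, -0.0]
contact_force: [0.4, -0.5, -0.1]
gripper_width: 85.6
grasp_force: 0.0
```

```bash
python3 -m handwheel '[{"x":0,"y":0,"z":-0.1,"ax":0,"ay":0,"az":0},{"x":0,"y":0,"z":-0.1,"ax":0,"ay":0,"az":0},{"x":0,"y":0,"z":-0.1,"ax":0,"ay":0,"az":0},{"x":0,"y":0,"z":-0.1,"ax":0,"ay":0,"az":0},{"x":0,"y":0,"z":-0.1,"ax":0,"ay":0,"az":0},{"x":0,"y":0,"z":-0.1,"ax":0,"ay":0,"az":0},{"x":0,"y":0,"z":-0.02,"ax":0,"ay":0,"az":0},{"x":0,"y":0,"z":0,"ax":0,"ay":0,"az":0}]'; python3 -m handwheel '[{"x":0,"y":0,"z":0,"ax":0,"ay":0,"az":0},{"x":0,"y":0,"z":0,"ax":0,"ay":0,"az":0},{"x":0,"y":0,"z":0,"ax":0,"ay":0,"az":0},{"x":0,"y":0,"z":0,"ax":0,"ay":0,"az":0},{"x":0,"y":0,"z":0,"ax":0,"ay":0,"az":0},{"x":0,"y":0,"z":0,"ax":0,"ay":0,"az":0},{"x":0,"y":0,"z":0,"ax":0,"ay":0,"az":0},{"x":0,"y":0,"z":0,"ax":0,"ay":0,"az":0}]' -1; python3 -m handwheel '[{"x":0,"y":0,"z":0.1,"ax":0,"ay":0,"az":0},{"x":0,"y":0,"z":0.15,"ax":0,"ay":0,"az":0},{"x":0,"y":0,"z":0.15,"ax":0,"ay":0,"az":0},{"x":0,"y":0,"z":0.15,"ax":0,"ay":0,"az":0},{"x":0,"y":0,"z":0.1,"ax":0,"ay":0,"az":0},{"x":0,"y":0,"z":0,"ax":0,"ay":0,"az":0},{"x":0,"y":0,"z":0,"ax":0,"ay":0,"az":0},{"x":0,"y":0,"z":0,"ax":0,"ay":0,"az":0}]'
```

```text
clock: 47.05
position: [326.4, 289.8, 32.3]
ee_rot: [0.721, -0.693, 0.0, 0.001]
contact_force: [0.3, -0.5, -0.4]
gripper_width: 85.4
grasp_force: 0.0
clock: 47.85
position: [326.7, 290.5, 33.4]
ee_rot: [0.721, -0.693, -0.0, -0.001]
contact_force: [-0.5, -0.4, 6.1]
gripper_width: 34.7
grasp_force: 59.3
clock: 48.65
position: [325.7, 288.9, 161.0]
ee_rot: [0.721, -0.693, 0.0, 0.002]
contact_force: [-0.1, 0.3, -2.5]
gripper_width: 35.0
grasp_force: 60.4
```

```bash
python3 -m handwheel '[{"x":0.155,"y":0.002,"z":0,"ax":0,"ay":0,"az":0},{"x":0.155,"y":0.002,"z":0,"ax":0,"ay":0,"az":0},{"x":0.155,"y":0.002,"z":0,"ax":0,"ay":0,"az":0},{"x":0.155,"y":0.002,"z":0,"ax":0,"ay":0,"az":0},{"x":0.155,"y":0.002,"z":0,"ax":0,"ay":0,"az":0},{"x":0.155,"y":0.002,"z":0,"ax":0,"ay":0,"az":0},{"x":0.155,"y":0.002,"z":0,"ax":0,"ay":0,"az":0},{"x":0.155,"y":0.002,"z":0,"ax":0,"ay":0,"az":0}]'; python3 -m handwheel '[{"x":0,"y":0,"z":0,"ax":0,"ay":0,"az":0},{"x":0,"y":0,"z":-0.1,"ax":0,"ay":0,"az":0},{"x":0,"y":0,"z":-0.1,"ax":0,"ay":0,"az":0},{"x":0,"y":0,"z":-0.05,"ax":0,"ay":0,"az":0},{"x":0,"y":0,"z":0,"ax":0,"ay":0,"az":0},{"x":0,"y":0,"z":0,"ax":0,"ay":0,"az":0},{"x":0,"y":0,"z":0,"ax":0,"ay":0,"az":0},{"x":0,"y":0,"z":0,"ax":0,"ay":0,"az":0}]'
python3 - <<'E'
from h import *
t=arm.get_image("top");b=arm.get_image("scene")
cv2.imwrite("pics/p1.png",np.vstack([cv2.resize(t[140:215,150:350],None,fx=4,fy=4,interpolation=2),cv2.resize(b[180:255,320:520],None,fx=4,fy=4,interpolation=2)])[:,:,::-1])
E
```

```text
clock: 49.45
position: [574.9, 292.5, 159.8]
ee_rot: [0.721, -0.693, -0.0, 0.002]
contact_force: [-0.4, 1.2, -1.7]
gripper_width: 34.5
grasp_force: 60.5
clock: 50.25
position: [574.8, 293.6, 113.8]
ee_rot: [0.721, -0.693, 0.0, -0.001]
contact_force: [-0.1, -0.3, -1.6]
gripper_width: 34.7
grasp_force: 60.7
```

View pics/p1.png

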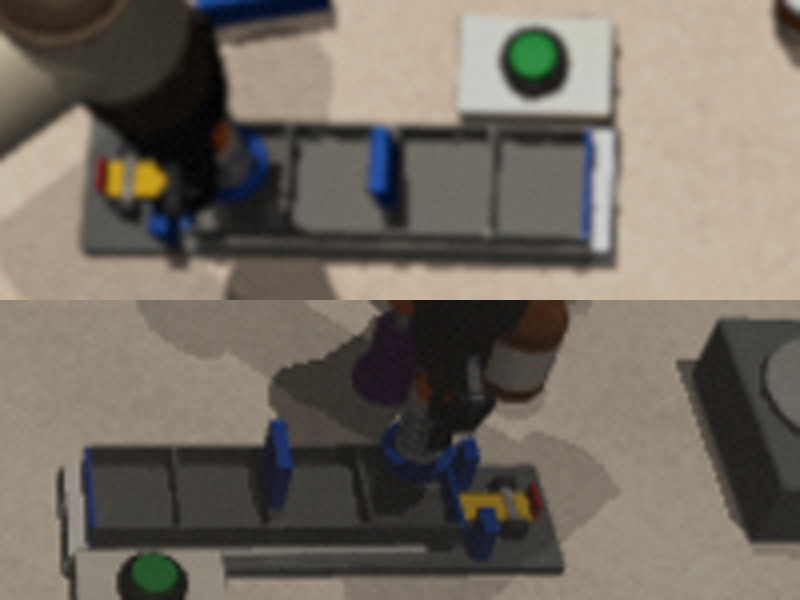

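Cartridge hovers over the lever-side compartment. Its foot is at top crop (243,165), with the divider at (290,180). One check of the compartment position before lowering.

```bash
python3 - <<'E'
from h import *
t=arm.get_image("top");g=cv2.cvtColor(t,cv2.COLOR_RGB2GRAY).astype(int)
print(g[183,185:230]); print(g[190,215:310])
for u,v in [(222.5,183),(274,183),(246,177),(295.5,186)]: print((u,v),cast("top",(u,v),49).round(1),cast("top",(u,v),98).round(1))
E
```

```text
[152 153 152 147 129 100  68  45  38  31  20  10   8   7   9   9   2   7
   9  16  28  34  42  48  48  48  46  37  29  26  26  20  22  21  33  59
  75  63  53  80 100 104 103 104 104]
[ 26  29  36  38  54  71  68  54  64  89 103 104 103 106 106 106 104 103
 107 105 106 105 105 105 105 108 105  99  75  45  23  16  16  15  21  35
  55  84 103 105 109 106 107 106 105 106 105 109 107 105 107 105 106 106
 108 107 105  86  72  83 102 107 107 110 107 108 107 107 109 108 107 107
 108 108 108 107 108 108 108 106  96  85 100 157 191 202 193 160 131 150
 177 184 184 185 186]
(222.5, 183) [579.1 257.1  49. ] [566.9 246.5  98. ]
(274, 183) [587.5 114.3  49. ] [575.1 108.9  98. ]
(246, 177) [600.1 193.6  49. ] [587.3 185.3  98. ]
(295.5, 186) [582.5  54.   49. ] [570.2  50.8  98. ]
```

Dividers give a rack centre of y≈189, which matches. Lowering.

```bash
python3 -m handwheel '[{"x":0,"y":0,"z":-0.07,"ax":0,"ay":0,"az":0},{"x":0,"y":0,"z":-0.07,"ax":0,"ay":0,"az":0},{"x":0,"y":0,"z":-0.05,"ax":0,"ay":0,"az":0},{"x":0,"y":0,"z":-0.02,"ax":0,"ay":0,"az":0},{"x":0,"y":0,"z":-0.02,"ax":0,"ay":0,"az":0},{"x":0,"y":0,"z":0,"ax":0,"ay":0,"az":0},{"x":0,"y":0,"z":0,"ax":0,"ay":0,"az":0},{"x":0,"y":0,"z":0,"ax":0,"ay":0,"az":0}]'
```

```text
clock: 51.2
position: [574.7, 293.4, 67.2]
ee_rot: [0.721, -0.693, 0.0, -0.001]
contact_force: [-0.4, 1.1, -0.0]
gripper_width: 34.5
grasp_force: 60.7
```

```bash
python3 -m handwheel '[{"x":0,"y":0,"z":-0.01,"ax":0,"ay":0,"az":0},{"x":0,"y":0,"z":-0.01,"ax":0,"ay":0,"az":0},{"x":0,"y":0,"z":0,"ax":0,"ay":0,"az":0},{"x":0,"y":0,"z":0,"ax":0,"ay":0,"az":0},{"x":0,"y":0,"z":0,"ax":0,"ay":0,"az":0},{"x":0,"y":0,"z":0,"ax":0,"ay":0,"az":0},{"x":0,"y":0,"z":0,"ax":0,"ay":0,"az":0},{"x":0,"y":0,"z":0,"ax":0,"ay":0,"az":0}]'
```

```text
clock: 52.0
position: [574.4, 293.2, 62.6]
ee_rot: [0.721, -0.693, 0.0, -0.0]
contact_force: [-0.0, 1.3, -1.3]
gripper_width: 34.8
grasp_force: 60.9
```

```bash
python3 -m handwheel '[{"x":0,"y":0,"z":-0.004,"ax":0,"ay":0,"az":0},{"x":0,"y":0,"z":-0.003,"ax":0,"ay":0,"az":0},{"x":0,"y":0,"z":0,"ax":0,"ay":0,"az":0},{"x":0,"y":0,"z":0,"ax":0,"ay":0,"az":0},{"x":0,"y":0,"z":0,"ax":0,"ay":0,"az":0},{"x":0,"y":0,"z":0,"ax":0,"ay":0,"az":0},{"x":0,"y":0,"z":0,"ax":0,"ay":0,"az":0},{"x":0,"y":0,"z":0,"ax":0,"ay":0,"az":0}]'
```

```text
clock: 52.8
position: [574.5, 293.2, 62.5]
ee_rot: [0.721, -0.693, 0.0, -0.0]
contact_force: [-2.6, -0.3, 4.4]
gripper_width: 34.8
grasp_force: 61.7
```

```bash
python3 -m handwheel '[{"x":0,"y":0,"z":0,"ax":0,"ay":0,"az":0},{"x":0,"y":0,"z":0,"ax":0,"ay":0,"az":0},{"x":0,"y":0,"z":0,"ax":0,"ay":0,"az":0},{"x":0,"y":0,"z":0,"ax":0,"ay":0,"az":0},{"x":0,"y":0,"z":0,"ax":0,"ay":0,"az":0},{"x":0,"y":0,"z":0,"ax":0,"ay":0,"az":0},{"x":0,"y":0,"z":0,"ax":0,"ay":0,"az":0},{"x":0,"y":0,"z":0,"ax":0,"ay":0,"az":0}]' 0.4; python3 -m handwheel '[{"x":0,"y":0,"z":0.1,"ax":0,"ay":0,"az":0},{"x":0,"y":0,"z":0.15,"ax":0,"ay":0,"az":0},{"x":0,"y":0,"z":0.15,"ax":0,"ay":0,"az":0},{"x":0,"y":0,"z":0.15,"ax":0,"ay":0,"az":0},{"x":0,"y":0,"z":0.1,"ax":0,"ay":0,"az":0},{"x":0.08,"y":-0.16,"z":0,"ax":0,"ay":0,"az":0},{"x":0.08,"y":-0.16,"z":0,"ax":0,"ay":0,"az":0},{"x":0.08,"y":-0.16,"z":0,"ax":0,"ay":0,"az":0}]'; python3 -m handwheel '[{"x":0.08,"y":-0.16,"z":0,"ax":0,"ay":0,"az":0},{"x":0.08,"y":-0.16,"z":0,"ax":0,"ay":0,"az":0},{"x":0.08,"y":-0.16,"z":0,"ax":0,"ay":0,"az":0},{"x":0,"y":-0.025,"z":0,"ax":0,"ay":0,"az":0},{"x":0,"y":0,"z":0,"ax":0,"ay":0,"az":0},{"x":0,"y":0,"z":0,"ax":0,"ay":0,"az":0},{"x":0,"y":0,"z":0,"ax":0,"ay":0,"az":0},{"x":0,"y":0,"z":0,"ax":0,"ay":0,"az":0}]' -1
python3 - <<'E'
from h import *
t=arm.get_image("top");b=arm.get_image("scene")
cv2.imwrite("pics/p2.png",np.vstack([cv2.resize(t[130:300,140:460],None,fx=2.5,fy=2.5,interpolation=2)[:340],cv2.resize(b[150:254,200:520],None,fx=2.5,fy=2.5,interpolation=2)])[:,:,::-1])
E
```

```text
clock: 53.6
position: [574.4, 293.2, 61.2]
ee_rot: [0.721, -0.693, 0.0, 0.0]
contact_force: [0.8, -0.4, -0.2]
gripper_width: 59.7
grasp_force: 0.0
clock: 54.4
position: [622.7, 196.5, 191.6]
ee_rot: [0.721, -0.693, 0.0, -0.0]
contact_force: [-0.0, 0.3, 0.2]
gripper_width: 59.7
grasp_force: 0.0
clock: 55.2
position: [670.1, 97.4, 191.4]
ee_rot: [0.721, -0.693, 0.0, -0.0]
contact_force: [-0.2, 0.4, 0.9]
gripper_width: -0.1
grasp_force: 0.0
```

View pics/p2.png

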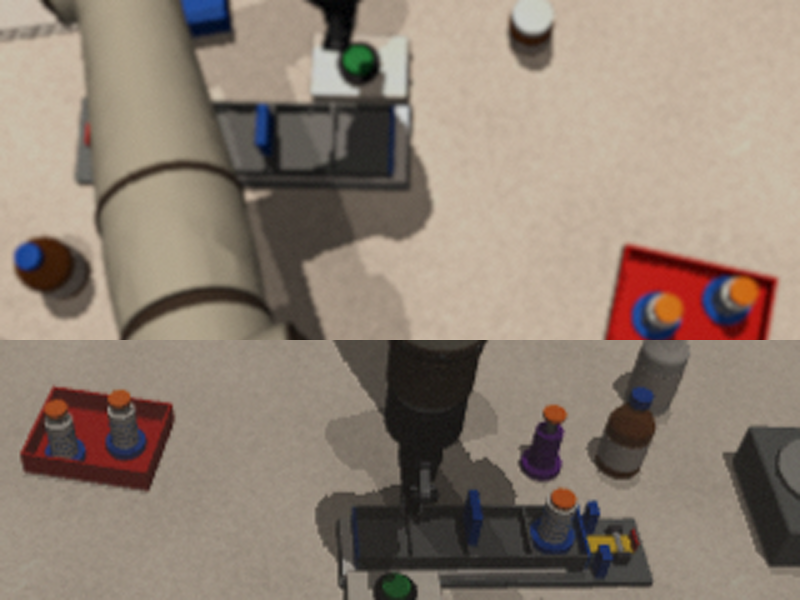

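C stands in its compartment at scene crop (553,530). The rejects are in the tray and the decoy and bystanders are in place. Pressing the button.

```bash
python3 -m handwheel '[{"x":0.002,"y":-0.009,"z":-0.12,"ax":0,"ay":0,"az":0},{"x":0,"y":0,"z":-0.15,"ax":0,"ay":0,"az":0},{"x":0,"y":0,"z":-0.15,"ax":0,"ay":0,"az":0},{"x":0,"y":0,"z":-0.13,"ax":0,"ay":0,"az":0},{"x":0,"y":0,"z":-0.05,"ax":0,"ay":0,"az":0},{"x":0,"y":0,"z":-0.02,"ax":0,"ay":0,"az":0},{"x":0,"y":0,"z":0,"ax":0,"ay":0,"az":0},{"x":0,"y":0,"z":0,"ax":0,"ay":0,"az":0}]'; python3 -m handwheel '[{"x":0,"y":0,"z":-0.01,"ax":0,"ay":0,"az":0},{"x":0,"y":0,"z":-0.01,"ax":0,"ay":0,"az":0},{"x":0,"y":0,"z":0,"ax":0,"ay":0,"az":0},{"x":0,"y":0,"z":0,"ax":0,"ay":0,"az":0},{"x":0,"y":0,"z":0,"ax":0,"ay":0,"az":0},{"x":0,"y":0,"z":0,"ax":0,"ay":0,"az":0},{"x":0,"y":0,"z":0,"ax":0,"ay":0,"az":0},{"x":0,"y":0,"z":0,"ax":0,"ay":0,"az":0}]'
```

```text
clock: 56.1
position: [671.9, 94.8, 68.9]
ee_rot: [0.721, -0.693, 0.001, -0.001]
contact_force: [0.7, 0.9, 0.4]
gripper_width: -0.2
grasp_force: 0.0
clock: 56.9
position: [670.8, 94.4, 63.2]
ee_rot: [0.721, -0.693, 0.0, -0.0]
contact_force: [-0.6, 0.2, 1.0]
gripper_width: 0.2
grasp_force: 0.0
```

```bash
python3 -m handwheel '[{"x":0,"y":0,"z":-0.01,"ax":0,"ay":0,"az":0},{"x":0,"y":0,"z":-0.01,"ax":0,"ay":0,"az":0},{"x":0,"y":0,"z":0,"ax":0,"ay":0,"az":0},{"x":0,"y":0,"z":0,"ax":0,"ay":0,"az":0},{"x":0,"y":0,"z":0,"ax":0,"ay":0,"az":0},{"x":0,"y":0,"z":0,"ax":0,"ay":0,"az":0},{"x":0,"y":0,"z":0,"ax":0,"ay":0,"az":0},{"x":0,"y":0,"z":0,"ax":0,"ay":0,"az":0}]'
```

```text
clock: 57.7
position: [671.1, 94.4, 59.4]
ee_rot: [0.721, -0.693, 0.0, -0.0]
contact_force: [-0.3, 0.0, 2.8]
gripper_width: 0.2
grasp_force: 1.5
```

```bash
python3 -m handwheel '[{"x":0,"y":0,"z":-0.008,"ax":0,"ay":0,"az":0},{"x":0,"y":0,"z":-0.007,"ax":0,"ay":0,"az":0},{"x":0,"y":0,"z":0,"ax":0,"ay":0,"az":0},{"x":0,"y":0,"z":0,"ax":0,"ay":0,"az":0},{"x":0,"y":0,"z":0,"ax":0,"ay":0,"az":0},{"x":0,"y":0,"z":0,"ax":0,"ay":0,"az":0},{"x":0,"y":0,"z":0,"ax":0,"ay":0,"az":0},{"x":0,"y":0,"z":0,"ax":0,"ay":0,"az":0}]'
```

```text
clock: 58.5
position: [671.1, 94.4, 56.3]
ee_rot: [0.721, -0.693, 0.0, -0.0]
contact_force: [0.2, 0.6, 4.6]
gripper_width: 0.0
grasp_force: 2.3
```

```bash
python3 -m handwheel '[{"x":0,"y":0,"z":-0.008,"ax":0,"ay":0,"az":0},{"x":0,"y":0,"z":-0.007,"ax":0,"ay":0,"az":0},{"x":0,"y":0,"z":0,"ax":0,"ay":0,"az":0},{"x":0,"y":0,"z":0,"ax":0,"ay":0,"az":0},{"x":0,"y":0,"z":0,"ax":0,"ay":0,"az":0},{"x":0,"y":0,"z":0,"ax":0,"ay":0,"az":0},{"x":0,"y":0,"z":0,"ax":0,"ay":0,"az":0},{"x":0,"y":0,"z":0,"ax":0,"ay":0,"az":0}]'
```

```text
clock: 59.3
position: [671.2, 94.4, 56.0]
ee_rot: [0.721, -0.693, 0.001, -0.0]
contact_force: [-3.3, 0.6, 14.4]
gripper_width: 0.2
grasp_force: 7.3
```

Bottomed at z=56 with 14 N, so it is fully pressed. Raise, check and hand in.

```bash
python3 -m handwheel '[{"x":0,"y":0,"z":0.1,"ax":0,"ay":0,"az":0},{"x":0,"y":0,"z":0.15,"ax":0,"ay":0,"az":0},{"x":0,"y":0,"z":0.15,"ax":0,"ay":0,"az":0},{"x":0,"y":0,"z":0.15,"ax":0,"ay":0,"az":0},{"x":-0.08,"y":-0.16,"z":0.05,"ax":0,"ay":0,"az":0},{"x":-0.08,"y":-0.16,"z":0,"ax":0,"ay":0,"az":0},{"x":-0.08,"y":-0.16,"z":0,"ax":0,"ay":0,"az":0},{"x":-0.08,"y":-0.16,"z":0,"ax":0,"ay":0,"az":0}]'; python3 -m handwheel '[{"x":-0.08,"y":-0.16,"z":0,"ax":0,"ay":0,"az":0},{"x":-0.08,"y":-0.16,"z":0,"ax":0,"ay":0,"az":0},{"x":0,"y":0,"z":0,"ax":0,"ay":0,"az":0},{"x":0,"y":0,"z":0,"ax":0,"ay":0,"az":0},{"x":0,"y":0,"z":0,"ax":0,"ay":0,"az":0},{"x":0,"y":0,"z":0,"ax":0,"ay":0,"az":0},{"x":0,"y":0,"z":0,"ax":0,"ay":0,"az":0},{"x":0,"y":0,"z":0,"ax":0,"ay":0,"az":0}]'
python3 - <<'E'
from h import *
t=arm.get_image("top");b=arm.get_image("scene")
cv2.imwrite("pics/p3.png",np.vstack([cv2.resize(t[130:300,140:460],None,fx=2.5,fy=2.5,interpolation=2)[:340],cv2.resize(b[150:254,200:520],None,fx=2.5,fy=2.5,interpolation=2)])[:,:,::-1])
E
```

```text
clock: 60.1
position: [604.6, -34.6, 171.5]
ee_rot: [0.721, -0.693, -0.002, 0.001]
contact_force: [-0.2, 0.3, 0.2]
gripper_width: 0.1
grasp_force: 0.0
clock: 60.9
position: [575.0, -96.9, 173.0]
ee_rot: [0.721, -0.693, -0.0, 0.0]
contact_force: [0.3, 0.4, -0.1]
gripper_width: 0.3
grasp_force: 0.0
```

View pics/p3.png

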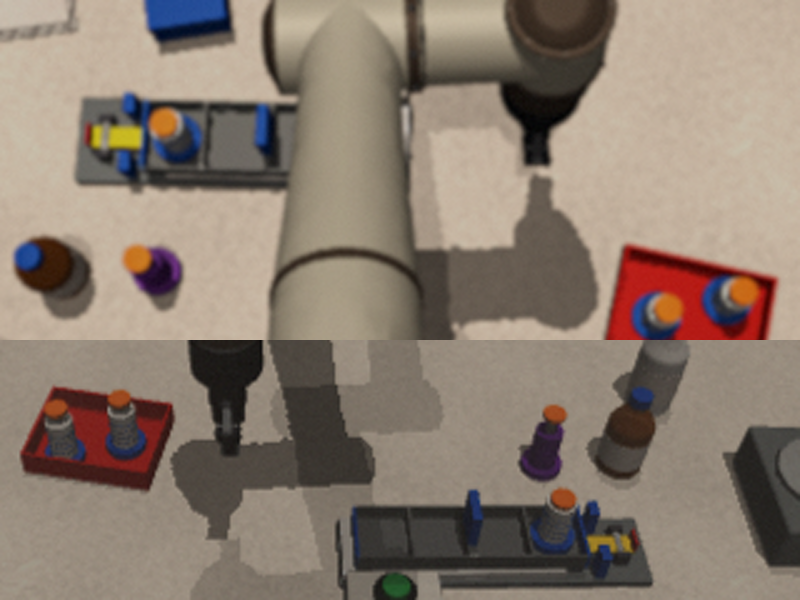

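The rack is on the deck, the good cartridge stands in its compartment at (553,530), both rejects are in the tray, and the lever is held down at (610,543).

```bash
python3 -c "
from bench import arm
print(arm.job_done())"
```

```text
the job is handed in; nothing more can be done
None
```

The job is handed in: the rack is on the deck holding the lever down, the one good cartridge (of three found) stands in it, the two that jammed are in the reject tray, and the start button was pressed last; no verdict came back.

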